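Put the garlic away and lay up the spoons

ROBOT

A 7-joint arm with a two-finger parallel gripper is mounted at the origin on the work surface. World frame = base frame: x ahead of the robot, y to its left, z up, the work surface at z = 0. Lengths are in m, angles in degrees, forces in N, time in s.
With the tool pointing down it reaches from about 0.4 to 0.875 m from the base axis. Payload 6.5 kg.
Tool frame: the origin (TCP) lies on the centre line of the jaws, within the pads' length; the fingertips stand env.nose_length ahead of it and the grasp point (between the pads) lies 8 mm behind it (env.nose_length is the distance from the TCP to the fingertips, in m); z points along the fingers, y is the line along which they close (so a half turn about z gives the same grasp; the last joint's range is limited). The gripper opens to 85 mm and grips with 20 to 120 N. Pads are 22 mm wide; open, the fingers measure 114 mm over their backs; the gripper's body (76 mm by 85 mm) begins 54 mm behind the grasp point. The pads swing forward as they close: fully open they stand 13 mm farther back than shut.
Start: joints at [-80.741, 30.733, -0.252, 88.115, 0.149, 61.152, -4.079], TCP at [0.147, 0.633, 0.242] pointing down, gripper open.
Joint ranges: [-154.64, 154.64], [-21.42, 123.67], [-72.66, 72.17], [13.99, 137.28], [-74.86, 254.86], [10.95, 109.41], [-158.01, 158.01]. Speed limits (degrees/s): [136.94, 136.94, 180, 180, 180, 180, 180].

INTERFACE

Orientations are given as [roll, pitch, yaw] about the fixed x, y, z axes, in that order (R = Rz(yaw) Ry(pitch) Rx(roll)).
In Python, from bench import monitor, cams, ticket, env gives the robot as it stands.
- The arm moves only by the tool carry_out, never from a script. Its argument "rows" is a list of rows, each a list of 2 entries, a list of its own where there are three numbers: the shift along the tool's x, y, z in cm, then the turn, a rotation vector about the tool's x, y, z in rad. In form: [[[x, y, z], [wx, wy, wz]], ...]. A call has 1 to 10 rows; each row shifts and turns the commanded pose from where the row before left it, along the tool's axes as they then stand; what a row does not reach is not made up. A row lasts 1/12 s, in which the tool goes at most 41.7 mm and 7.16 degrees, less where a joint would pass 70% of its speed; a pose out of reach is approached as far as the arm can. A call is refused whole if a number of a shift passes 4.17 or a number of a turn 0.125, either way. A call with a gripper value outside its range is refused whole. "claw" is the closure, from 0 (fully open) to 1 (shut), set as the call begins (left out, the last holds). The fingers move at their own pace and stop on an object; the grip force is fixed at half the most. Time passes only in rows, so rows that do not move let the fingers close. It gives the time, the measured TCP pose, the force, the opening and the grip force at its end, in the units of the state.
- monitor.get_state(): the state, without advancing time (a new reading comes with each control period).
- cams.snapshot(name): name is "scene" or "top" or "wrist"; returns a dict with "img" (400x640x3 uint8, blue, green, red), "z_map" (400x640 float32, m along the optical axis (not along the pixel's ray), 0 where there is no reading), "camera_matrix" (3x3 intrinsics, pixels), "k1" (the pictures are not rectified: a ray, as slopes to the right and down, at radius r is drawn at 1 + k1 r^2 times it, then the intrinsics apply), "origin" and "attitude" of the camera in the world; the wrist camera has in their place "mount" (4x4, takes a point from camera to tool coordinates, whose origin is the TCP and whose axes are the flange's). Camera axes: x right, y down, z forward; pixel columns grow to the right and rows downward; lengths in m; the calibration is good to about 2 mm. A picture is of the moment at which its call begins: read the wrist's pose just before it.
- ticket.close_job(): hands the job in; it is judged then, once.
The state is a dict: "clock": time; "joint_positions": joint angles; "joint_velocities": joint speeds; "joint_torque": joint torques, N m; "ee_pos": TCP position; "ee_rot": TCP orientation; "force": force on the tool from outside, world axes, zero at the start; "moment": the same for the moment, N m; "opening": finger opening in m; "finger_force": force on a finger pad.
Only numpy, scipy, OpenCV 4.12 (cv2) and the standard library are available. Lean on these libraries where they do the work, as an engineer would, in place of code of your own. Each camera call takes 0.05 s, during which the arm holds its last target. There are 200 camera calls.

TASK

Clear the chopping corner: put every garlic bulb into the white keeper, then fit its lid with the lugs in the slots, press it down against the springy seal and turn it a quarter turn clockwise until it is locked. Lay every wooden spoon flat in the tray, hollow up, side by side along the tray's length with the handles at the end near the robot. Leave the oil bottle, pepper mill and parsley bowl where they are.

Things in the scene. Friction and masses are not known exactly. Their poses are not given: they have to be found in the camera images.
- keeper: Garlic keeper: white round pot, 132 mm across, 120 mm tall, open on top, fixed. Origin: centre of its underside. Inside 116 mm across, floor 6 mm up. Round the inside of the mouth a dark steel ledge, 8 mm thick, top level with the rim, leaves a 98 mm opening; two slots break it facing each other, along the keeper's +x and -x. The keeper is the same after half a turn.
- keeper_slot (a point): Middle of the slot on the keeper's +x side, 53 mm from its axis at rim height (the other lies across from it). Each slot is about 24 mm wide and marked by an upright dark strip on the outside of the pot. Lugs let down through the slots can turn under the ledge, clockwise only (seen from above), until stops at about 95 degrees.
- seal (a joint): Springy grey ring on the keeper's rim (129 mm outside, 118 mm inside), in m: 0 = standing 8 mm proud of the rim, 0.008 = pressed level with it. Yields from about 3 N, fully down at about 6.5 N.
- lid: Loose lid, 0.18 kg, lying right way up on the worktop at first. Origin: centre of its underside, z up. z 0 to 19 mm: grey round plug, 91 mm across, lower edge chamfered; 19 to 25 mm: wooden plate 132 mm across; 25 to 53 mm: straight bar handle, 72 mm along the lid's x, 14 mm wide. The lid is the same after half a turn.
- lid_lug (a point): End of the steel lug under the bar's +x end, 55 mm from the lid's axis, 3.5 mm above its underside; the other is across from it. Lugs are 14 mm wide, z 0 to 7 mm. Lugs not over the slots: they rest on the ledge, lid origin 120 mm above the keeper's. Lugs in the slots, no push: the plate rests on the seal, origin at 109 mm, and cannot turn.
- lid_bar (a point): Middle of the top of the lid's bar handle (53 mm above the lid's origin). Pushed down at least 4 mm from 109 mm (8 mm is the hard stop, at 101 mm), about 5 N, the lid turns clockwise under the ledge; let go after the quarter turn the seal lifts it to 105 mm and holds it locked, the bar across the line of the slots.
- tray: Shallow plywood spoon tray, open on top, fixed: 260 mm along its x axis, 190 mm along y, 25 mm tall, walls and floor 5 mm thick. Origin: centre of its underside. Its +x axis points away from the robot, give or take 10 degrees; the near end is -x.
- board: White plastic chopping board, fixed, 280 by 220 by 10 mm, where the spoons lie at first. Origin: centre of its underside.
- oil: Bystander: oil bottle, 56 mm across, 150 mm tall. Origin: centre of its underside. Leave alone.
- mill: Bystander: dark wooden pepper mill, 52 mm across, 128 mm tall. Origin: centre of its underside. Leave alone.
- herbs: Bystander: bowl of chopped parsley, 120 mm across, 52 mm tall. Origin: centre of its underside. Leave alone.
- bulb1: A garlic bulb, off-white, 42 mm across at 10 to 20 mm above its flat bottom, tapering to a short stalk, 46 mm tall, 45 g. Origin: centre of its flat bottom, z up along the stalk. Stands on the worktop at first. May be absent.
- bulb2: A garlic bulb, off-white, 42 mm across at 10 to 20 mm above its flat bottom, tapering to a short stalk, 46 mm tall, 45 g. Origin: centre of its flat bottom, z up along the stalk. Stands on the worktop at first. May be absent.
- bulb3: A garlic bulb, off-white, 42 mm across at 10 to 20 mm above its flat bottom, tapering to a short stalk, 46 mm tall, 45 g. Origin: centre of its flat bottom, z up along the stalk. Stands on the worktop at first. May be absent.
- bulb4: A garlic bulb, off-white, 42 mm across at 10 to 20 mm above its flat bottom, tapering to a short stalk, 46 mm tall, 45 g. Origin: centre of its flat bottom, z up along the stalk. Stands on the worktop at first. May be absent.
- spoon1: A small light-wood spoon, 170 mm long, lying flat with its hollow up, 35 g. Origin: on its underside at mid length; x points along it towards the bowl, z up. The handle, from x = -85 to 45 mm, is 14 mm wide and 10 mm thick; the round bowl is 42 mm across and 11 mm thick, centred at x = 64 mm. May be absent.
- spoon1_bowl (a point): Centre of the bowl of spoon1, 5 mm above its underside.
- spoon2: A small light-wood spoon, 170 mm long, lying flat with its hollow up, 35 g. Origin: on its underside at mid length; x points along it towards the bowl, z up. The handle, from x = -85 to 45 mm, is 14 mm wide and 10 mm thick; the round bowl is 42 mm across and 11 mm thick, centred at x = 64 mm. May be absent.
- spoon2_bowl (a point): Centre of the bowl of spoon2, 5 mm above its underside.
- spoon3: A small light-wood spoon, 170 mm long, lying flat with its hollow up, 35 g. Origin: on its underside at mid length; x points along it towards the bowl, z up. The handle, from x = -85 to 45 mm, is 14 mm wide and 10 mm thick; the round bowl is 42 mm across and 11 mm thick, centred at x = 64 mm. May be absent.
- spoon3_bowl (a point): Centre of the bowl of spoon3, 5 mm above its underside.

How it is judged:
By the outcome, as a careful person would: the job done as asked, in the order asked, and still so for the second after the job is handed in, with the robot touching nothing.
Of bulb1, bulb2, bulb3, bulb4 only 3 to 4 are there at a start; the rules pass over those that are not, and their reading is None.
Of spoon1, spoon2, spoon3 only 2 to 3 are there at a start; the rules pass over those that are not, and their reading is None.
At some moment in a run one of bulb1, bulb2, bulb3, bulb4, spoon1, spoon2, spoon3 may be knocked a few centimetres aside while the robot is not near it.
It also fails if it takes over 210 s, if anything falls off the work surface, if the arm or the gripper's body presses on something with over 40 N, if the wrist force passes 120 N, or if a joint passes its speed limit or range.

## Working session

There is one attempt and no reset: what is moved stays moved. The work goes in short steps, Python scripts to look and compute and a tool call to move; the robot and the scene stay as the last step left them, time stands still between calls to the robot, and variables do not carry over. Pictures are saved under pics/ and viewed, at most 14 in all, crops included, and the job is handed in when it is done.

Besides the shell and the picture viewer there is one more tool, called as name([rows], argument=value, ...), one row to a line, values as JSON. carry_out: Moves the arm, as the interface text tells. Its arguments: {"type":"object","properties":{"rows":{"type":"array","items":{"type":"array"}},"claw":{"type":"number"}},"required":["rows"]}

```bash
ls; mkdir -p pics; cat > h.py <<'E'
import numpy as np, cv2
from bench import monitor, cams, ticket, env
from scipy.spatial.transform import Rotation as R
def snap(n,fn=None):
    st=monitor.get_state(); s=cams.snapshot(n)
    if n=='wrist':
        T=np.eye(4);T[:3,:3]=R.from_euler('xyz',st['ee_rot'],degrees=True).as_matrix();T[:3,3]=st['ee_pos'];T=T@np.array(s['mount'])
        s['T']=T
    if fn: cv2.imwrite('pics/'+fn,s['img'])
    return s
E
python3 - <<'E'
from h import *
print(monitor.get_state(), env.nose_length)
for n in('scene','top','wrist'):
    s=snap(n,n+'0.png')
    print(n,{k:v for k,v in s.items() if k not in('img','z_map')})
E
```

```text
pics
{'clock': 0.0, 'joint_positions': array([-80.74276129,  30.77973539,  -0.25385462,  88.17280765,
         0.14874164,  61.15210812,  -4.07835954]), 'joint_velocities': array([-0.00867332,  0.08202111, -0.08699153,  0.0040112 , -0.0216026 ,
       -0.02123265,  0.0196281 ]), 'joint_torque': array([-6.91998848e-04, -5.83389723e+01,  1.04786463e+00, -2.59113747e+01,
        1.22153544e-02,  9.30326816e-03, -6.66693026e-06]), 'ee_pos': array([0.14665112, 0.63258538, 0.24137349]), 'ee_rot': array([-1.79895959e+02,  7.66428667e-03,  1.66954509e+02]), 'force': array([ 1.06651144, -0.49596581,  0.65167117]), 'moment': array([-0.00848776,  0.01488073,  0.02593166]), 'finger_force': 0.0, 'opening': 0.08560402590860296} 0.011
scene {'camera_matrix': array([[484.21591447,   0.        , 323.33941766],
       [  0.        , 484.21591447, 196.57297299],
       [  0.        ,   0.        ,   1.        ]]), 'k1': -0.14275090780342928, 'origin': array([1.49593448, 0.09252725, 1.46801818]), 'attitude': array([-145.78969684,   -0.35232696,   96.00548198])}
top {'camera_matrix': array([[446.72801656
[... 390 characters left out ...]
4 , 199.60838233],
       [  0.        ,   0.        ,   1.        ]]), 'k1': -0.0391991497524532, 'mount': array([[ 6.02812109e-04, -9.54573970e-01, -2.97973442e-01,
         7.63399715e-02],
       [ 9.99999758e-01,  4.71779843e-04,  5.11667094e-04,
        -9.19117089e-04],
       [-3.47846226e-04, -2.97973678e-01,  9.54574023e-01,
        -1.31263684e-01],
       [ 0.00000000e+00,  0.00000000e+00,  0.00000000e+00,
         1.00000000e+00]]), 'T': array([[ 0.22521447,  0.9301026 ,  0.29015098,  0.07214859],
       [ 0.97430845, -0.21462397, -0.06826116,  0.64922105],
       [-0.00121652,  0.29806996, -0.95454325,  0.37275291],
       [ 0.        ,  0.        ,  0.        ,  1.        ]])}
```

View pics/top0.png

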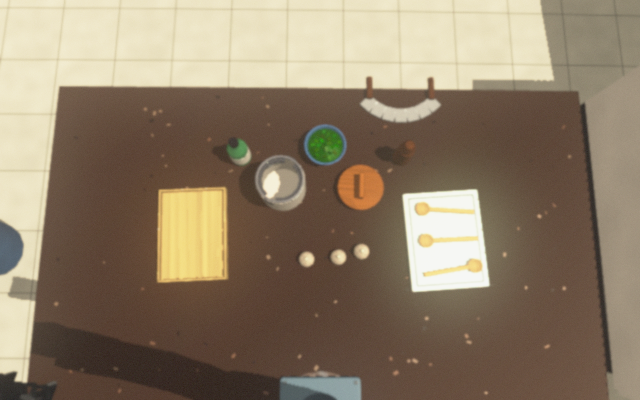

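View pics/scene0.png

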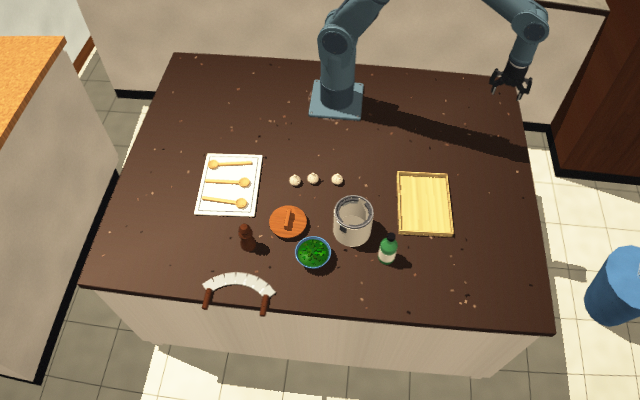

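The pictures show three bulbs (top view at 307,259; 338,257; 361,251) and the keeper (281,183). The lid is at (361,187) with its bar along the image's vertical. The tray is at (192,235), and three spoons lie on the board: bowls at (422,209), (427,240) and (474,266).

```bash
cat >> h.py <<'E'
def cloud(s):
    K=s['camera_matrix'];h,w=s['z_map'].shape
    u,v=np.meshgrid(np.arange(w),np.arange(h))
    p=cv2.undistortPoints(np.stack([u,v],-1).reshape(-1,1,2).astype(float),K,np.array([s['k1'],0,0,0.]))[:,0]
    z=s['z_map'].reshape(-1,1).astype(float)
    P=np.hstack([p*z,z])
    if 'T' in s: P=P@s['T'][:3,:3].T+s['T'][:3,3]
    else: P=P@R.from_euler('xyz',s['attitude'],degrees=True).as_matrix().T+s['origin']
    P[z[:,0]<=0]=np.nan
    return P.reshape(h,w,3), cv2.cvtColor(s['img'],cv2.COLOR_BGR2HSV).astype(int)
E
python3 - <<'E'
from h import *
from scipy import ndimage as nd
for n in('top','scene'):
    s=snap(n);P,H=cloud(s)
    ok=(P[...,0]>.3)&(P[...,0]<.95)&(abs(P[...,1])<.6)
    t=ok&(P[...,2]<.004)&(P[...,2]>-.02); print(n,'table z',np.nanmedian(P[t][:,2]))
    m=ok&(P[...,2]>.006)
    l,k=nd.label(m)
    for i in range(1,k+1):
        q=P[l==i]
        if len(q)<25: continue
        r,c=np.argwhere(l==i).mean(0)
        print(i,len(q),'px',(int(c),int(r)),'med',np.median(q,0).round(3),'min',q.min(0).round(3),'max',q.max(0).round(3),'hsv',np.median(H[l==i],0))
E
```

```text
top table z -4.158731359593659e-05
1 168 px (368, 96) med [ 0.91  -0.146  0.012] min [ 0.871 -0.162  0.006] max [ 0.949 -0.12   0.024] hsv [ 16.5  67.  147.5]
2 139 px (430, 95) med [ 0.918 -0.332  0.015] min [ 0.887 -0.348  0.006] max [ 0.95  -0.314  0.025] hsv [ 13.  94. 129.]
49 78 px (431, 107) med [ 0.882 -0.337  0.008] min [ 0.858 -0.363  0.006] max [ 0.902 -0.313  0.015] hsv [ 21.   37.  205.5]
51 193 px (383, 111) med [ 0.872 -0.192  0.008] min [ 0.84  -0.225  0.006] max [ 0.898 -0.152  0.013] hsv [ 21.  37. 210.]
58 275 px (410, 113) med [ 0.865 -0.273  0.008] min [ 0.837 -0.317  0.006] max [ 0.897 -0.224  0.016] hsv [ 21.  36. 211.]
156 1289 px (325, 144) med [ 0.752 -0.013  0.044] min [ 0.694 -0.071  0.006] max [0.828 0.045 0.063] hsv [ 51. 154. 114.]
213 501 px (238, 151) med [0.714 0.225 0.099] min [0.697 0.204 0.006] max [0.75  0.258 0.154] hsv [ 44.  77. 129.]
232 399 px (404, 152) med [ 0.718 -0.232  0.088] min [ 0.703 -0.263  0.006] max [ 0.748 -0.214  0.133] hsv [ 13. 112.  89.]
278 1526 px (281, 181) med [0.64  0.107 0.117] min [0.566 0.043 0.006] max [0.696 0.172 
[... 2024 characters left out ...]
0.386 0.007] min [0.555 0.378 0.006] max [0.607 0.393 0.013] hsv [ 25. 112. 251.]
1021 348 px (246, 237) med [ 0.744 -0.234  0.083] min [ 0.698 -0.265  0.006] max [ 0.759 -0.213  0.132] hsv [ 10. 173.  63.]
1124 430 px (387, 248) med [0.744 0.23  0.094] min [0.709 0.206 0.006] max [0.758 0.26  0.156] hsv [ 59.  101.5 134. ]
1145 924 px (312, 251) med [ 0.757 -0.012  0.044] min [ 0.672 -0.071  0.006] max [0.815 0.046 0.063] hsv [ 56.  200.  107.5]
1572 565 px (248, 284) med [ 0.876 -0.207  0.01 ] min [ 0.838 -0.323  0.006] max [ 0.95  -0.12   0.027] hsv [ 24.  28. 234.]
1685 107 px (207, 289) med [ 0.917 -0.335  0.013] min [ 0.881 -0.361  0.006] max [ 0.949 -0.323  0.025] hsv [ 11. 155. 121.]
```

carry_out([
  [[0,0,-0.6],[0,0,0.12]],
  [[0,0,-0.6],[0,0,0.12]],
  [[0,0,-0.6],[0,0,0.12]],
  [[0,0,-0.6],[0,0,0.12]],
  [[0,0,-0.6],[0,0,0.12]],
  [[0,0,-0.6],[0,0,0.12]],
  [[0,0,-0.6],[0,0,0.12]],
  [[0,0,-0.6],[0,0,0.12]],
  [[0,0,-0.6],[0,0,0.12]],
  [[0,0,-0.6],[0,0,0.12]],
])

```text
clock: 1.08
ee_pos: [0.1467, 0.6331, 0.3024]
ee_rot: [-180.0, 0.0, 97.9]
force: [-0.3, 0.9, -0.5]
opening: 0.0857
finger_force: 0.0
```

carry_out([
  [[0,0,0],[0,0,0.12]],
  [[-1.5,1.2,0],[0,0,0.024]],
  [[-2.9,2.3,0],[0,0,0]],
  [[-2.9,2.3,0],[0,0,0]],
  [[-2.9,2.3,0],[0,0,0]],
  [[-2.9,2.3,0],[0,0,0]],
  [[-2.9,2.3,0],[0,0,0]],
  [[-2.9,2.3,0],[0,0,0]],
  [[-2.9,2.3,0],[0,0,0]],
  [[-2.9,2.3,0],[0,0,0]],
])

```text
clock: 1.92
ee_pos: [0.3437, 0.3847, 0.3024]
ee_rot: [180.0, -0.0, 90.0]
force: [0.5, 0.6, -0.2]
opening: 0.0854
finger_force: 0.0
```

carry_out([
  [[-2.9,2.3,0],[0,0,0]],
  [[-2.9,2.3,0],[0,0,0]],
  [[-2.9,2.3,0],[0,0,0]],
  [[-2.9,2.3,0],[0,0,0]],
  [[-2.9,2.3,0],[0,0,0]],
  [[-2.9,2.3,0],[0,0,0]],
  [[-2.9,2.3,0],[0,0,0]],
  [[-2.9,2.3,0],[0,0,0]],
  [[-2.9,2.3,0],[0,0,0]],
  [[0,0,0],[0,0,0]],
])

```text
clock: 2.75
ee_pos: [0.5533, 0.1169, 0.3029]
ee_rot: [179.8, 0.2, 89.4]
force: [0.1, -0.4, 1.0]
opening: 0.0855
finger_force: 0.0
```

```bash
python3 - <<'E'
from h import *
s=snap('wrist','w1.png'); st=monitor.get_state(); print(st['ee_pos'],st['ee_rot'],st['joint_positions'],st['opening'],st['clock'])
np.savez('w1.npz',P=cloud(s)[0],H=cloud(s)[1])
E
```

```text
[0.5514463  0.12048012 0.30248411] [1.79921542e+02 1.22906931e-01 8.95169655e+01] [-42.19878121  20.76185667  32.80967148  99.0779376  -12.21708912
  63.7203685   -6.13314136] 0.08536285961366166 2.8
```

View pics/w1.png

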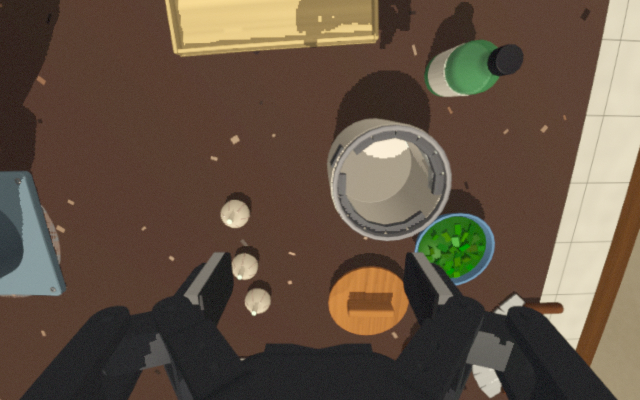

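The wrist view shows the keeper rim at (390,180), the bulbs at (235,213), (244,266) and (257,300), and the lid at (368,300). I'll enlarge the rim to find the slots.

```bash
python3 - <<'E'
from h import *
d=np.load('w1.npz');P=d['P'];H=d['H']
im=cv2.imread('pics/w1.png')[110:250,310:470]
cv2.imwrite('pics/w1c.png',cv2.resize(im,None,fx=4,fy=4,interpolation=cv2.INTER_CUBIC))
from scipy.optimize import least_squares
def circ(q):
    r=least_squares(lambda p:np.hypot(q[:,0]-p[0],q[:,1]-p[1])-p[2],[*q[:,:2].mean(0),.06],loss='soft_l1',f_scale=.003);return r.x,np.std(r.fun)
x,y,z=P[...,0],P[...,1],P[...,2]
m=(z>.122)&(z<.14)&(np.hypot(x-.636,y-.107)<.08); print('keeper seal top',circ(P[m]),np.median(z[m]),m.sum())
m=(z>.018)&(z<.032)&(np.hypot(x-.634,y+.115)<.085); print('lid plate',np.median(P[m],0),np.nanmin(P[m],0),np.nanmax(P[m],0))
m=(z>.04)&(z<.065)&(np.hypot(x-.634,y+.115)<.085);q=P[m]; c,(w,h),a=cv2.minAreaRect((q[:,:2]*1000).astype(np.float32)); print('bar',c,w,h,a,np.median(q[:,2]))
for c in [(.427,.039),(.434,-.05),(.449,-.116)]:
    m=(z>.006)&(np.hypot(x-c[0],y-c[1])<.04);q=P[m];print('bulb',q.min(0),q.max(0),(q.min(0)+q.max(0))/2)
E
```

```text
keeper seal top (array([0.63197137, 0.11073424, 0.06120564]), np.float64(0.0016502973552701711)) 0.1271859966633825 2034
lid plate [ 0.63137121 -0.1026816   0.02456962] [ 0.56798048 -0.17990252  0.0180126 ] [ 0.70003029 -0.04888372  0.03194585]
bar (633.5707397460938, -112.9754409790039) 14.510832786560059 72.44275665283203 89.25135040283203 0.051492649016875086
bulb [0.4082356  0.01969512 0.00755738] [0.44874816 0.06051069 0.04745601] [0.42849188 0.0401029  0.0275067 ]
bulb [ 0.41662333 -0.07029143  0.00957723] [ 0.45481774 -0.02886094  0.04728958] [ 0.43572053 -0.04957618  0.02843341]
bulb [ 0.4297527  -0.13374525  0.00913634] [ 0.47088417 -0.09510072  0.04593037] [ 0.45031844 -0.11442298  0.02753335]
```

View pics/w1c.png

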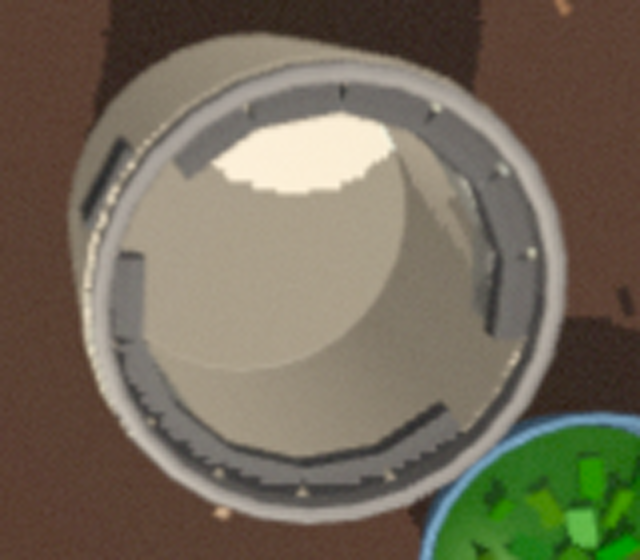

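The rim has two ledge gaps, one at upper left (crop 160,210) and one at lower right (crop 485,375). I'll compute their angle and grasp the first bulb.

```bash
python3 - <<'E'
from h import *
d=np.load('w1.npz');P=d['P'];x,y,z=P[...,0],P[...,1],P[...,2]
s=snap('wrist')
def ray(u,v,zp):
    p=cv2.undistortPoints(np.array([[[u,v]]],float),s['camera_matrix'],np.array([s['k1'],0,0,0.]))[0,0]
    dd=s['T'][:3,:3]@np.array([*p,1]);o=s['T'][:3,3];return o+dd*(zp-o[2])/dd[2]
c=np.array([.632,.1107])
for u,v in [(190,165),(130,255),(515,335),(450,415)]:
    p=ray(310+u/4-.4,110+v/4-.4,.12)[:2];print(p,np.degrees(np.arctan2(*(p-c)[::-1])),np.linalg.norm(p-c))
# rim outer circle from z of seal in color + pot centre by top
r=np.hypot(x-c[0],y-c[1]);a=np.degrees(np.arctan2(y-c[1],x-c[0]))
m=(r>.049)&(r<.057)
for b in range(-180,180,6):
    k=m&(a>=b)&(a<b+6); print(b, k.sum(), np.nanmedian(z[k]).round(3) if k.sum() else None, end=' | ')
E
```

```text
[0.59300705 0.1512258 ] 133.89567106651288 0.05623869388028103
[0.57751979 0.12705525] 163.28996326533263 0.05688222266566313
[0.68495679 0.10371197] -7.517157123170299 0.0534158557928665
[0.66903403 0.08023996] -39.436882389056855 0.0479513668411435
-180 32 0.12 | -174 35 0.119 | -168 34 0.12 | -162 32 0.12 | -156 33 0.119 | -150 35 0.119 | -144 40 0.12 | -138 47 0.119 | -132 57 0.119 | -126 55 0.119 | -120 51 0.117 | -114 58 0.119 | -108 56 0.118 | -102 59 0.119 | -96 54 0.117 | -90 59 0.118 | -84 60 0.118 | -78 58 0.118 | -72 58 0.117 | -66 56 0.117 | -60 60 0.118 | -54 60 0.118 | -48 60 0.118 | -42 24 0.006 | -36 20 0.005 | -30 21 0.006 | -24 21 0.006 | -18 31 0.006 | -12 76 0.114 | -6 84 0.113 | 0 82 0.113 | 6 89 0.112 | 12 76 0.11 | 18 73 0.117 | 24 74 0.117 | 30 75 0.112 | 36 67 0.114 | 42 52 0.119 | 48 41 0.119 | 54 40 0.12 | 60 38 0.119 | 66 37 0.12 | 72 40 0.12 | 78 40 0.119 | 84 41 0.119 | 90 40 0.12 | 96 39 0.12 | 102 41 0.119 | 108 38 0.119 | 114 39 0.12 | 120 40 0.12 | 126 39 0.12 | 132 39 0.12 | 138 2 0.119 | 144 0 None | 150 1234 0.374 | 156 601 0.379 | 162 14 0.119 | 168 43 0.119 | 174 37 0.12 |
```

carry_out([
  [[-0.8,-1.2,1.5],[0,0,0]],
  [[-0.8,-1.2,1.5],[0,0,0]],
  [[-0.8,-1.2,1.5],[0,0,0]],
  [[-0.8,-1.2,1.5],[0,0,0]],
  [[-0.8,-1.2,1.5],[0,0,0]],
  [[-0.8,-1.2,1.5],[0,0,0]],
  [[-0.8,-1.2,1.5],[0,0,0]],
  [[-0.8,-1.2,1.5],[0,0,0]],
  [[-0.8,-1.2,1.5],[0,0,0]],
  [[-0.8,-1.2,1.5],[0,0,0]],
])

```text
clock: 3.68
ee_pos: [0.4284, 0.0466, 0.1518]
ee_rot: [-180.0, -0.1, 90.1]
force: [-0.6, 0.6, -0.9]
opening: 0.0856
finger_force: 0.0
```

Slot line at about -27°. The bulb1 centre measures (0.4285, 0.040); descending and gripping.

carry_out([
  [[0,-0.2,2.0],[0,0,0]],
  [[0,0,3.0],[0,0,0]],
  [[0,0,3.0],[0,0,0]],
  [[0,0,2.0],[0,0,0]],
  [[0,0,2.0],[0,0,0]],
  [[0,0,1.0],[0,0,0]],
  [[0,0,0.7],[0,0,0]],
  [[0,0,0],[0,0,0]],
])

```text
clock: 4.35
ee_pos: [0.427, 0.0459, 0.0147]
ee_rot: [-179.9, -0.0, 90.0]
force: [-0.2, 0.5, 0.9]
opening: 0.0853
finger_force: 0.0
```

carry_out([
  [[0,0,0],[0,0,0]],
  [[0,0,0],[0,0,0]],
  [[0,0,0],[0,0,0]],
  [[0,0,0],[0,0,0]],
  [[0,0,0],[0,0,0]],
  [[0,0,0],[0,0,0]],
  [[0,0,0],[0,0,0]],
  [[0,0,0],[0,0,0]],
], claw=0.8)

```text
clock: 5.02
ee_pos: [0.4282, 0.0455, 0.0164]
ee_rot: [179.9, -0.1, 89.9]
force: [-2.2, -0.8, 12.3]
opening: 0.0393
finger_force: 58.8
```

carry_out([
  [[0,0,-2],[0,0,0]],
  [[0,0,-4],[0,0,0]],
  [[0,0,-4],[0,0,0]],
  [[0,0,-4],[0,0,0]],
  [[0,0,-4],[0,0,0]],
  [[0,0,-2],[0,0,0]],
  [[0,0,0],[0,0,0]],
])

```text
clock: 5.6
ee_pos: [0.4303, 0.0458, 0.2196]
ee_rot: [179.5, -0.2, 89.9]
force: [1.1, 0.5, -0.9]
opening: 0.039
finger_force: 61.6
```

carry_out([
  [[0.7,2.0,0],[0,0,0]],
  [[1.2,3.3,0],[0,0,0]],
  [[1.2,3.3,0],[0,0,0]],
  [[1.2,3.3,0],[0,0,0]],
  [[1.2,3.3,0],[0,0,0]],
  [[1.2,3.3,0],[0,0,0]],
  [[0.5,1.7,0],[0,0,0]],
  [[0,0,0],[0,0,0]],
  [[0,0,0],[0,0,0]],
])

```text
clock: 6.35
ee_pos: [0.6293, 0.1168, 0.2137]
ee_rot: [-179.9, 0.1, 90.0]
force: [-0.3, -0.1, -0.9]
opening: 0.039
finger_force: 61.5
```

```bash
python3 - <<'E'
from h import *
s=snap('top');P,H=cloud(s);x,y,z=P[...,0],P[...,1],P[...,2]
for c in [(.427,.04),(.434,-.05),(.449,-.115)]:
    m=(z>.006)&(np.hypot(x-c[0],y-c[1])<.06);q=P[m];print(len(q), len(q) and (q.min(0)+q.max(0))/2)
st=monitor.get_state();print(st['ee_pos'],st['ee_rot'],st['opening'],st['joint_positions'])
E
```

```text
909 [0.42487654 0.04692699 0.36063803]
235 [ 0.4324033  -0.05630536  0.02791915]
238 [ 0.46084149 -0.11349044  0.0264008 ]
[0.62857007 0.1163709  0.21403125] [-1.79865702e+02  4.63229502e-02  8.99137485e+01] 0.03908760446065257 [-36.03549456  34.49002929  31.68369839  92.65041043 -20.31004116
  58.83641683   1.72779238]
```

carry_out([
  [[0,0.2,2.0],[0,0,0]],
  [[0,0,2.5],[0,0,0]],
  [[0,0,2.5],[0,0,0]],
  [[0,0,2.5],[0,0,0]],
  [[0,0,2.0],[0,0,0]],
  [[0,0,1.4],[0,0,0]],
  [[0,0,0],[0,0,0]],
])

```text
clock: 6.98
ee_pos: [0.6311, 0.1166, 0.0855]
ee_rot: [-180.0, 0.0, 89.9]
force: [0.5, 0.2, 0.7]
opening: 0.0386
finger_force: 64.7
```

carry_out([
  [[0,0,0],[0,0,0]],
  [[0,0,0],[0,0,0]],
  [[0,0,0],[0,0,0]],
  [[0,0,0],[0,0,0]],
], claw=0.38)

```text
clock: 7.32
ee_pos: [0.6325, 0.1163, 0.0873]
ee_rot: [179.9, 0.0, 89.9]
force: [4.1, -2.8, 2.2]
opening: 0.0529
finger_force: 0.0
```

carry_out([
  [[0,0,-2],[0,0,0]],
  [[0,0,-4],[0,0,0]],
  [[0,0,-4],[0,0,0]],
  [[0,0,-2],[0,0,0]],
  [[0,0,0],[0,0,0]],
  [[0,0,0],[0,0,0]],
])

```text
clock: 7.82
ee_pos: [0.6315, 0.1176, 0.2073]
ee_rot: [180.0, -0.1, 90.0]
force: [-0.9, -0.2, -0.8]
opening: 0.0529
finger_force: 0.0
```

carry_out([
  [[-1.2,-1.4,0],[0,0,0]],
  [[-2.2,-2.6,0],[0,0,0]],
  [[-2.2,-2.6,0],[0,0,0]],
  [[-2.2,-2.6,0.7],[0,0,0]],
  [[-2.2,-2.6,1],[0,0,0]],
  [[-2.2,-2.6,1],[0,0,0]],
  [[-2.2,-2.6,1],[0,0,0]],
  [[-1.7,-1.9,1],[0,0,0]],
  [[-0.8,-0.7,1],[0,0,0]],
  [[0,0,0],[0,0,0]],
], claw=0)

```text
clock: 8.65
ee_pos: [0.4305, -0.0531, 0.1469]
ee_rot: [-179.6, 0.0, 89.8]
force: [0.1, 0.4, -0.6]
opening: 0.0853
finger_force: 0.0
```

```bash
python3 - <<'E'
from h import *
s=snap('wrist');P,H=cloud(s);x,y,z=P[...,0],P[...,1],P[...,2]
for c in [(.434,-.05),(.449,-.115)]:
    m=(z>.008)&(z<.055)&(H[...,2]>120)&(np.hypot(x-c[0],y-c[1])<.045);q=P[m];print(len(q), len(q) and (q.min(0)+q.max(0))/2)
st=monitor.get_state();print(st['ee_pos'],st['ee_rot'],st['opening'])
E
```

```text
1628 [ 0.43295826 -0.04991105  0.0283274 ]
1426 [ 0.44871608 -0.11535673  0.02797139]
[ 0.43298477 -0.05197774  0.14793198] [-1.79733883e+02 -9.18215719e-03  8.98362091e+01] 0.08507921420192001
```

Aligned over bulb2; descend to 0.020, grip, lift and carry back to the keeper.

carry_out([
  [[0.2,0,2.0],[0,0,0]],
  [[0,0,3.0],[0,0,0]],
  [[0,0,3.0],[0,0,0]],
  [[0,0,2.5],[0,0,0]],
  [[0,0,1.5],[0,0,0]],
  [[0,0,0.7],[0,0,0]],
  [[0,0,0],[0,0,0]],
])

```text
clock: 9.28
ee_pos: [0.4353, -0.0488, 0.0211]
ee_rot: [-179.9, -0.0, 90.0]
force: [-0.9, 0.7, 0.0]
opening: 0.0853
finger_force: 0.0
```

carry_out([
  [[0,0,0],[0,0,0]],
  [[0,0,0],[0,0,0]],
  [[0,0,0],[0,0,0]],
  [[0,0,0],[0,0,0]],
  [[0,0,0],[0,0,0]],
  [[0,0,0],[0,0,0]],
  [[0,0,0],[0,0,0]],
  [[0,0,0],[0,0,0]],
], claw=0.8)

```text
clock: 9.95
ee_pos: [0.4363, -0.0496, 0.0236]
ee_rot: [179.9, -0.0, 89.9]
force: [-1.8, 0.8, 13.9]
opening: 0.0384
finger_force: 58.7
```

carry_out([
  [[0,0,-2],[0,0,0]],
  [[0,0,-4],[0,0,0]],
  [[0,0,-4],[0,0,0]],
  [[0,0,-4],[0,0,0]],
  [[0,0,-4],[0,0,0]],
  [[0,0,-2],[0,0,0]],
  [[0,0,0],[0,0,0]],
])

```text
clock: 10.53
ee_pos: [0.4382, -0.0498, 0.2267]
ee_rot: [179.5, -0.1, 89.9]
force: [0.9, 0.5, -0.2]
opening: 0.0379
finger_force: 60.9
```

carry_out([
  [[1.1,1.3,0],[0,0,0]],
  [[2.1,2.6,0],[0,0,0]],
  [[2.1,2.6,0],[0,0,0]],
  [[2.1,2.6,0],[0,0,0]],
  [[2.1,2.6,0],[0,0,0]],
  [[2.1,2.6,0],[0,0,0]],
  [[2.1,2.6,0],[0,0,0]],
  [[1.6,2.1,0],[0,0,0]],
  [[0.5,0.9,0],[0,0,0]],
  [[0,0,0],[0,0,0]],
])

```text
clock: 11.37
ee_pos: [0.6356, 0.1104, 0.2207]
ee_rot: [-180.0, -0.0, 90.1]
force: [0.1, -0.2, -0.1]
opening: 0.0377
finger_force: 60.9
```

carry_out([
  [[0,0,0],[0,0,0]],
  [[0,0,0],[0,0,0]],
])

```text
clock: 11.53
ee_pos: [0.6335, 0.1068, 0.2217]
ee_rot: [-179.9, 0.0, 89.9]
force: [0.4, -0.6, -1.0]
opening: 0.0379
finger_force: 60.9
```

carry_out([
  [[-0.4,-0.1,2.0],[0,0,0]],
  [[0,0,2.5],[0,0,0]],
  [[0,0,2.5],[0,0,0]],
  [[0,0,2.5],[0,0,0]],
  [[0,0,2.0],[0,0,0]],
  [[0,0,1.6],[0,0,0]],
  [[0,0,0],[0,0,0]],
])

```text
clock: 12.12
ee_pos: [0.6302, 0.1028, 0.0881]
ee_rot: [-179.6, 0.1, 89.9]
force: [0.0, 0.3, -0.5]
opening: 0.0376
finger_force: 60.9
```

carry_out([
  [[0,0,0],[0,0,0]],
  [[0,0,0],[0,0,0]],
  [[0,0,0],[0,0,0]],
  [[0,0,0],[0,0,0]],
], claw=0.38)

```text
clock: 12.45
ee_pos: [0.6345, 0.104, 0.0928]
ee_rot: [179.9, -0.0, 89.9]
force: [0.1, 0.7, -0.1]
opening: 0.053
finger_force: 0.0
```

carry_out([
  [[0,0,-2],[0,0,0]],
  [[0,0,-4],[0,0,0]],
  [[0,0,-4],[0,0,0]],
  [[0,0,-2],[0,0,0]],
  [[0,0,0],[0,0,0]],
  [[0,0,0],[0,0,0]],
])

```text
clock: 12.95
ee_pos: [0.6346, 0.1042, 0.2134]
ee_rot: [179.8, -0.1, 90.0]
force: [-0.1, 0.7, -1.3]
opening: 0.0527
finger_force: 0.0
```

carry_out([
  [[-1.4,-1.2,0],[0,0,0]],
  [[-2.9,-2.5,0],[0,0,0]],
  [[-2.9,-2.5,0],[0,0,0]],
  [[-2.9,-2.5,0.7],[0,0,0]],
  [[-2.9,-2.5,1],[0,0,0]],
  [[-2.9,-2.5,1],[0,0,0]],
  [[-2.9,-2.4,1],[0,0,0]],
  [[-2.0,-1.7,1],[0,0,0]],
  [[-1.0,-0.7,1],[0,0,0]],
  [[0,0,0],[0,0,0]],
], claw=0)

```text
clock: 13.78
ee_pos: [0.4443, -0.1159, 0.1523]
ee_rot: [-179.7, 0.0, 89.7]
force: [-0.3, 0.0, 0.4]
opening: 0.0853
finger_force: 0.0
```

```bash
python3 - <<'E'
from h import *
s=snap('wrist','w2.png');P,H=cloud(s);x,y,z=P[...,0],P[...,1],P[...,2]
for c in [(.434,-.05),(.449,-.115)]:
    m=(z>.008)&(z<.055)&(H[...,2]>120)&(np.hypot(x-c[0],y-c[1])<.045);q=P[m];print(len(q), len(q) and (q.min(0)+q.max(0))/2)
st=monitor.get_state();print(st['ee_pos'],st['ee_rot'],st['opening'])
E
```

```text
0 0
1555 [ 0.44896486 -0.11515098  0.02828695]
[ 0.44640733 -0.11440582  0.15317638] [-1.79808550e+02 -1.38237328e-02  8.97793396e+01] 0.08567044271047076
```

carry_out([
  [[0,0.1,2.0],[0,0,0]],
  [[0,0,3.0],[0,0,0]],
  [[0,0,3.0],[0,0,0]],
  [[0,0,2.8],[0,0,0]],
  [[0,0,1.8],[0,0,0]],
  [[0,0,0.9],[0,0,0]],
  [[0,0,0],[0,0,0]],
])

```text
clock: 14.42
ee_pos: [0.4492, -0.1126, 0.0178]
ee_rot: [-179.9, -0.1, 90.0]
force: [0.0, 0.0, 0.5]
opening: 0.0854
finger_force: 0.0
```

carry_out([
  [[0,0,0],[0,0,0]],
  [[0,0,0],[0,0,0]],
  [[0,0,0],[0,0,0]],
  [[0,0,0],[0,0,0]],
  [[0,0,0],[0,0,0]],
  [[0,0,0],[0,0,0]],
  [[0,0,0],[0,0,0]],
  [[0,0,0],[0,0,0]],
], claw=0.8)

```text
clock: 15.08
ee_pos: [0.4504, -0.1138, 0.0207]
ee_rot: [179.9, -0.0, 89.9]
force: [-0.7, 1.2, 11.6]
opening: 0.0385
finger_force: 59.0
```

carry_out([
  [[0,0,-2],[0,0,0]],
  [[0,0,-4],[0,0,0]],
  [[0,0,-4],[0,0,0]],
  [[0,0,-4],[0,0,0]],
  [[0,0,-4],[0,0,0]],
  [[0,0,-2],[0,0,0]],
  [[0,0,0],[0,0,0]],
])

```text
clock: 15.67
ee_pos: [0.4522, -0.1144, 0.224]
ee_rot: [179.5, -0.0, 89.9]
force: [0.5, -0.2, -0.2]
opening: 0.0388
finger_force: 61.3
```

carry_out([
  [[1.4,1.2,0],[0,0,0]],
  [[2.8,2.3,0],[0,0,0]],
  [[2.8,2.3,0],[0,0,0]],
  [[2.8,2.3,0],[0,0,0]],
  [[2.8,2.3,0],[0,0,0]],
  [[2.8,2.3,0],[0,0,0]],
  [[2.8,2.3,0],[0,0,0]],
  [[2.5,2.0,0],[0,0,0]],
  [[1.3,1.2,0],[0,0,0]],
  [[0,0,0],[0,0,0]],
])

```text
clock: 16.5
ee_pos: [0.633, 0.1112, 0.218]
ee_rot: [180.0, -0.1, 90.3]
force: [-0.0, 1.0, -0.1]
opening: 0.0385
finger_force: 61.2
```

carry_out([
  [[0,0,0],[0,0,0]],
  [[0,0,0],[0,0,0]],
])

```text
clock: 16.67
ee_pos: [0.6308, 0.1047, 0.2188]
ee_rot: [-179.9, 0.1, 89.9]
force: [0.1, -0.7, -0.8]
opening: 0.0387
finger_force: 61.2
```

```bash
python3 - <<'E'
from h import *
snap('top','t2.png');im=cv2.imread('pics/w2.png')
st=monitor.get_state();print(st['ee_pos'],st['ee_rot'],st['opening'],st['joint_positions'])
E
```

```text
[0.63078215 0.10435868 0.219058  ] [-1.79943769e+02  3.89633529e-02  8.98277093e+01] 0.038576491637014904 [-36.8082703   34.79132414  34.60729281  92.57277071 -22.01900342
  59.65405762   4.12744833]
```

carry_out([
  [[0.9,0.1,2.0],[0,0,0]],
  [[0,0,2.5],[0,0,0]],
  [[0,0,2.5],[0,0,0]],
  [[0,0,2.5],[0,0,0]],
  [[0,0,1.8],[0,0,0]],
  [[0,0,1.0],[0,0,0]],
  [[0,0,0],[0,0,0]],
])

```text
clock: 17.3
ee_pos: [0.6307, 0.1138, 0.0944]
ee_rot: [-179.8, 0.1, 89.9]
force: [-0.4, 0.4, 0.2]
opening: 0.0387
finger_force: 61.2
```

carry_out([
  [[0,0,0],[0,0,0]],
  [[0,0,0],[0,0,0]],
  [[0,0,0],[0,0,0]],
  [[0,0,0],[0,0,0]],
], claw=0.38)

```text
clock: 17.63
ee_pos: [0.6335, 0.1151, 0.0977]
ee_rot: [179.9, -0.0, 89.9]
force: [0.1, -0.1, 0.4]
opening: 0.053
finger_force: 0.0
```

carry_out([
  [[0,0,-2],[0,0,0]],
  [[0,0,-4],[0,0,0]],
  [[0,0,-4],[0,0,0]],
  [[-0.5,0,-4],[0,0,0]],
  [[-0.5,0,-2],[0,0,0]],
  [[-0.5,0,0],[0,0,0]],
  [[0,0,0],[0,0,0]],
  [[0,0,0],[0,0,0]],
])

```text
clock: 18.3
ee_pos: [0.6321, 0.1, 0.2559]
ee_rot: [-180.0, -0.0, 89.9]
force: [0.0, 0.2, -0.5]
opening: 0.0528
finger_force: 0.0
```

```bash
python3 - <<'E'
from h import *
st=monitor.get_state();print(st['ee_pos'],st['ee_rot'])
s=snap('wrist','w3.png');P,H=cloud(s);np.savez('w3.npz',P=P,H=H)
x,y,z=P[...,0],P[...,1],P[...,2]
from scipy.optimize import least_squares
def circ(q):
    r=least_squares(lambda p:np.hypot(q[:,0]-p[0],q[:,1]-p[1])-p[2],[*q[:,:2].mean(0),.06],loss='soft_l1',f_scale=.003);return r.x,np.std(r.fun)
m=(z>.122)&(z<.14)&(np.hypot(x-.632,y-.111)<.08);q=P[m];
a=np.degrees(np.arctan2(q[:,1]-.11,q[:,0]-.632)); print(m.sum(),np.median(z[m]),np.histogram(a,12,(-180,180))[0]);c,e=circ(q);print(c,e)
r=np.hypot(x-c[0],y-c[1]);a=np.degrees(np.arctan2(y-c[1],x-c[0]))
m=(r>.0505)&(r<.0565)
for lo,hi in((-60,6),(120,186)):
  for b in range(lo,hi,2):
    aa=np.where((lo>0)&(a<0),a+360,a)
    k=m&(aa>=b)&(aa<b+2); print(b, k.sum(), (z[k]>.1).mean().round(2) if k.sum() else None, end=' | ')
k=(r<.05)&(z<.118);print('inside top z',np.nanpercentile(z[k],[50,99,100]))
E
```

```text
[0.63209778 0.10001814 0.25585567] [-1.79953626e+02 -1.86968768e-02  8.99222351e+01]
2861 0.1271820537109528 [224 212 231 225 236 239 243 253 258 252 250 238]
[0.63286039 0.11076546 0.06080498] 0.0016640971365208875
-60 12 0.92 | -58 10 0.9 | -56 12 1.0 | -54 10 1.0 | -52 14 0.93 | -50 10 0.9 | -48 13 1.0 | -46 14 0.93 | -44 16 0.81 | -42 5 0.4 | -40 3 0.0 | -38 4 0.0 | -36 2 0.0 | -34 3 0.0 | -32 2 0.0 | -30 1 0.0 | -28 66 0.97 | -26 165 0.98 | -24 213 0.99 | -22 464 0.98 | -20 213 0.98 | -18 171 0.96 | -16 185 0.97 | -14 210 0.97 | -12 182 0.96 | -10 163 0.97 | -8 172 0.95 | -6 179 0.97 | -4 188 0.97 | -2 631 0.99 | 0 1678 1.0 | 2 47 0.96 | 4 13 1.0 | 120 15 1.0 | 122 15 0.73 | 124 16 1.0 | 126 13 1.0 | 128 14 1.0 | 130 14 1.0 | 132 14 1.0 | 134 15 1.0 | 136 13 1.0 | 138 4 1.0 | 140 0 None | 142 0 None | 144 0 None | 146 0 None | 148 0 None | 150 0 None | 152 3 0.0 | 154 3 0.0 | 156 3 0.0 | 158 6 0.0 | 160 8 0.0 | 162 7 0.0 | 164 5 0.0 | 166 19 0.58 | 168 24 0.71 | 170 19 0.68 | 172 23 0.61 | 174 16 0.75 | 176 79 0.9 | 178 1583 1.0 | 180 627 0.99 | 182 349 0.98 | 184 308 0.98 | inside top z [0.03042591 0.11644725 0.11797025]
```

View pics/w3.png

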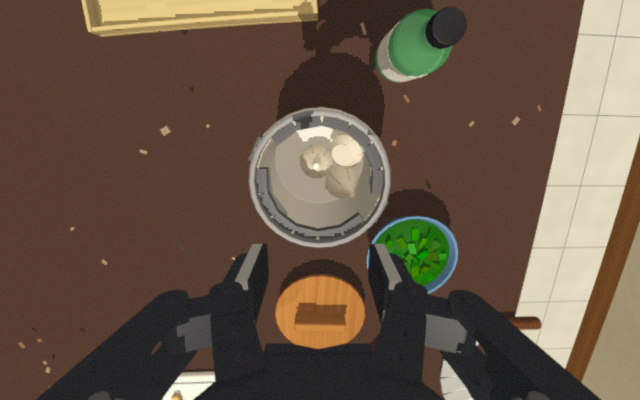

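All three bulbs are inside: (318,157), (346,150) and (341,182), lowest one tipped over, all well below the rim. The slot line is -28° and the keeper centre is (0.6328, 0.1108). Next I turn to yaw ≈179 and go over the lid.

carry_out([
  [[0,0,0],[0,0,-0.12]],
  [[0,0,0],[0,0,-0.12]],
  [[0,0,0],[0,0,-0.12]],
  [[0,0,0],[0,0,-0.12]],
  [[0,0,0],[0,0,-0.12]],
  [[0,0,0],[0,0,-0.12]],
  [[0,0,0],[0,0,-0.12]],
  [[0,0,0],[0,0,-0.12]],
  [[0,0,0],[0,0,-0.12]],
  [[0,0,0],[0,0,-0.12]],
], claw=0)

```text
clock: 19.18
ee_pos: [0.6317, 0.1006, 0.2545]
ee_rot: [-179.9, -0.2, 159.1]
force: [-0.3, -0.6, 1.0]
opening: 0.086
finger_force: 0.0
```

carry_out([
  [[0,0,0],[0,0,-0.12]],
  [[0,0,0],[0,0,-0.12]],
  [[0,-1.5,0],[0,0,-0.115]],
  [[0,-3.3,0],[0,0,0]],
  [[0,-3.3,0.5],[0,0,0]],
  [[0,-3.3,1],[0,0,0]],
  [[0,-3.3,1],[0,0,0]],
  [[0,-3.3,1],[0,0,0]],
  [[0,-2.3,1],[0,0,0]],
  [[0,-1,0.5],[0,0,0]],
])

```text
clock: 20.02
ee_pos: [0.6252, -0.1171, 0.2037]
ee_rot: [-179.9, -0.2, 178.8]
force: [-1.8, -0.9, -0.1]
opening: 0.0853
finger_force: 0.0
```

carry_out([
  [[0,0,0],[0,0,0]],
  [[0,0,0],[0,0,0]],
  [[0,0,0],[0,0,0]],
])

```text
clock: 20.27
ee_pos: [0.628, -0.1097, 0.2063]
ee_rot: [179.9, 0.0, 179.2]
force: [0.2, 0.6, 0.4]
opening: 0.0854
finger_force: 0.0
```

```bash
python3 - <<'E'
from h import *
st=monitor.get_state();print(st['ee_pos'],st['ee_rot'],st['joint_positions'])
s=snap('wrist');P,H=cloud(s)
x,y,z=P[...,0],P[...,1],P[...,2]
m=(z>.044)&(z<.058)&(np.hypot(x-.634,y+.113)<.06)&(H[...,1]>100);q=P[m];print(m.sum(), cv2.minAreaRect((q[:,:2]*1000).astype(np.float32)),np.median(q[:,2]))
m=(z>.018)&(z<.032)&(np.hypot(x-.634,y+.113)<.08)&(H[...,1]>100);q=P[m];print(cv2.minEnclosingCircle((q[:,:2]*1000).astype(np.float32)))
E
```

```text
[ 0.62797588 -0.10970665  0.20633193] [1.79897407e+02 1.09626278e-02 1.79226421e+02] [ -5.25102793  32.30372353  16.04432081  92.7596699  -10.33950059
  56.3924966  103.40421617]
975 ((632.9747314453125, -115.32621765136719), (13.942804336547852, 70.82963562011719), 88.58580017089844) 0.0522736113230971
((633.546142578125, -115.5384750366211), 66.0136947631836)
```

carry_out([
  [[-0.5,-0.5,2.0],[0,0,0.005]],
  [[0,0,3.5],[0,0,0]],
  [[0,0,3.5],[0,0,0]],
  [[0,0,3],[0,0,0]],
  [[0,0,2],[0,0,0]],
  [[0,0,1.5],[0,0,0]],
  [[0,0,1.0],[0,0,0]],
  [[0,0,0],[0,0,0]],
  [[0,0,0],[0,0,0]],
])

```text
clock: 21.07
ee_pos: [0.633, -0.1174, 0.042]
ee_rot: [180.0, 0.1, 178.8]
force: [-0.3, 0.4, 0.1]
opening: 0.0854
finger_force: 0.0
```

carry_out([
  [[0,0,0],[0,0,0]],
  [[0,0,0],[0,0,0]],
  [[0,0,0],[0,0,0]],
  [[0,0,0],[0,0,0]],
  [[0,0,0],[0,0,0]],
  [[0,0,0],[0,0,0]],
  [[0,0,0],[0,0,0]],
  [[0,0,0],[0,0,0]],
  [[0,0,0],[0,0,0]],
], claw=1)

```text
clock: 21.82
ee_pos: [0.6327, -0.1178, 0.0418]
ee_rot: [180.0, 0.0, 178.8]
force: [-0.3, 0.2, 4.9]
opening: 0.0128
finger_force: 60.0
```

carry_out([
  [[0,0,-1.5],[0,0,0]],
  [[0,0,-3],[0,0,0]],
  [[0,0,-3],[0,0,0]],
  [[0,0,-4],[0,0,0]],
  [[0,0,-4],[0,0,0]],
  [[0,0,-2.5],[0,0,0]],
  [[0,1.5,-1],[0,0,0]],
  [[0.1,2.5,0],[0,0,0]],
  [[0.1,3,0],[0,0,0]],
  [[0.1,3,0],[0,0,0]],
])

```text
clock: 22.65
ee_pos: [0.6308, -0.0176, 0.2321]
ee_rot: [-180.0, 0.0, 178.6]
force: [0.3, -0.1, -3.3]
opening: 0.0122
finger_force: 59.1
```

carry_out([
  [[0.1,3,0],[0,0,0]],
  [[0.1,3,0],[0,0,0]],
  [[0,3,0],[0,0,0]],
  [[0,2.5,0],[0,0,0]],
  [[0,1.4,0],[0,0,0]],
  [[0,0,0],[0,0,0.117]],
  [[0,0,0],[0,0,0.117]],
  [[0,0,0],[0,0,0.117]],
  [[0,0,0],[0,0,0.117]],
  [[0,0,0],[0,0,0]],
])

```text
clock: 23.48
ee_pos: [0.632, 0.1101, 0.2314]
ee_rot: [-179.9, 0.0, 151.6]
force: [0.2, -0.6, -3.0]
opening: 0.0126
finger_force: 59.0
```

carry_out([
  [[0,0,0],[0,0,0]],
  [[0,0,0],[0,0,0]],
  [[0,0,0],[0,0,0]],
])

```text
clock: 23.73
ee_pos: [0.6322, 0.1108, 0.2314]
ee_rot: [-180.0, -0.0, 152.0]
force: [-0.8, -0.6, -1.8]
opening: 0.013
finger_force: 59.0
```

```bash
python3 - <<'E'
from h import *
st=monitor.get_state();print(st['ee_pos'],st['ee_rot'],st['joint_positions'],st['opening'])
for n in('top','scene'):
    s=snap(n,n+'_lid.png');P,H=cloud(s);x,y,z=P[...,0],P[...,1],P[...,2]
    m=(z>.2)&(z<.23)&(np.hypot(x-.633,y-.111)<.09)&(H[...,1]>100)&(H[...,0]<25);q=P[m]
    print(m.sum(),q.min(0),q.max(0),cv2.minEnclosingCircle((q[:,:2]*1000).astype(np.float32)))
E
```

```text
[0.63219985 0.11076373 0.23138749] [-1.79995047e+02 -1.26916709e-03  1.52046648e+02] [-28.50485719  31.7111116   21.13284197  91.03788375 -12.68460828
  59.63150713  58.23632838] 0.01298552382738633
430 [0.57282475 0.04251537 0.20667084] [0.69040278 0.08398463 0.22195439] ((631.61376953125, 80.45292663574219), 58.790382385253906)
806 [0.58033367 0.04545236 0.20660334] [0.70325358 0.17552191 0.22998082] ((635.6339111328125, 108.6309814453125), 67.94041442871094)
```

carry_out([
  [[0,0,1.5],[0,0,0]],
  [[0,0,2],[0,0,0]],
  [[0,0,1.5],[0,0,0]],
  [[0,0,1.0],[0,0,0]],
  [[0,0,0.5],[0,0,0]],
  [[0,0,0.3],[0,0,0]],
  [[0,0,0.3],[0,0,0]],
  [[0,0,0],[0,0,0]],
  [[0,0,0],[0,0,0]],
])

```text
clock: 24.58
ee_pos: [0.6327, 0.1112, 0.1609]
ee_rot: [180.0, 0.0, 151.9]
force: [0.3, 0.6, -0.9]
opening: 0.0128
finger_force: 59.1
```

carry_out([
  [[0,0,0.3],[0,0,0]],
  [[0,0,0.3],[0,0,0]],
  [[0,0,0.2],[0,0,0]],
  [[0,0,0],[0,0,0]],
  [[0,0,0],[0,0,0]],
])

```text
clock: 25.0
ee_pos: [0.6321, 0.1111, 0.1521]
ee_rot: [-180.0, -0.0, 151.9]
force: [-0.3, 0.2, -1.6]
opening: 0.0126
finger_force: 59.1
```

No contact at the 120 mm level, so the lugs are in the slots. Now pressing against the seal.

carry_out([
  [[0,0,0.2],[0,0,0]],
  [[0,0,0.2],[0,0,0]],
  [[0,0,0.2],[0,0,0]],
  [[0,0,0],[0,0,0]],
  [[0,0,0],[0,0,0]],
])

```text
clock: 25.42
ee_pos: [0.6326, 0.1112, 0.1466]
ee_rot: [180.0, 0.0, 151.9]
force: [-0.7, -0.4, 1.9]
opening: 0.0127
finger_force: 59.5
```

carry_out([
  [[0,0,0.1],[0,0,0]],
  [[0,0,0.1],[0,0,0]],
  [[0,0,0],[0,0,0]],
  [[0,0,0],[0,0,0]],
])

```text
clock: 25.75
ee_pos: [0.6326, 0.1112, 0.1445]
ee_rot: [180.0, 0.0, 151.9]
force: [-0.3, -0.3, 3.5]
opening: 0.0125
finger_force: 59.6
```

carry_out([
  [[0,0,0],[0,0,0.05]],
  [[0,0,0],[0,0,0.1]],
  [[0,0,0],[0,0,0.1]],
  [[0,0,0],[0,0,0.1]],
  [[0,0,0],[0,0,0.1]],
  [[0,0,0],[0,0,0.1]],
  [[0,0,0],[0,0,0.1]],
  [[0,0,0],[0,0,0]],
])

```text
clock: 26.42
ee_pos: [0.6325, 0.1114, 0.1444]
ee_rot: [180.0, 0.0, 114.5]
force: [0.0, -0.1, 3.7]
opening: 0.0129
finger_force: 59.8
```

carry_out([
  [[0,0,0],[0,0,0.1]],
  [[0,0,0],[0,0,0.1]],
  [[0,0,0],[0,0,0.1]],
  [[0,0,0],[0,0,0.1]],
  [[0,0,0],[0,0,0.1]],
  [[0,0,0],[0,0,0.1]],
  [[0,0,0],[0,0,0.1]],
  [[0,0,0],[0,0,0.1]],
  [[0,0,0],[0,0,0.1]],
  [[0,0,0],[0,0,0.03]],
])

```text
clock: 27.25
ee_pos: [0.6326, 0.1115, 0.1444]
ee_rot: [180.0, -0.0, 61.4]
force: [1.7, 0.3, 3.1]
opening: 0.0131
finger_force: 59.8
```

carry_out([
  [[0,0,0],[0,0,0]],
  [[0,0,0],[0,0,0]],
  [[0,0,0],[0,0,0]],
])

```text
clock: 27.5
ee_pos: [0.6326, 0.1115, 0.1444]
ee_rot: [180.0, -0.1, 61.6]
force: [1.1, 1.7, 3.9]
opening: 0.013
finger_force: 59.7
```

```bash
python3 - <<'E'
from h import *
st=monitor.get_state();print(st['ee_pos'],st['ee_rot'],st['force'],st['moment'],st['joint_positions'])
E
```

```text
[0.63259346 0.11148298 0.14444112] [ 1.79977612e+02 -5.15660653e-02  6.15515783e+01] [1.07157891 1.72427704 3.93270239] [ 0.28066534 -0.37438571 -0.10421146] [-41.44847365  43.06509608  41.71113249  95.43821056 -33.84165813
  54.74697582 -15.69407395]
```

carry_out([
  [[0,0,0],[0,0,0]],
  [[0,0,0],[0,0,0]],
  [[0,0,0],[0,0,0]],
  [[0,0,0],[0,0,0]],
  [[0,0,0],[0,0,0]],
  [[0,0,0],[0,0,0]],
], claw=0)

```text
clock: 28.0
ee_pos: [0.6321, 0.111, 0.1442]
ee_rot: [-180.0, 0.0, 61.4]
force: [-0.8, -0.3, -0.5]
opening: 0.0836
finger_force: 0.0
```

carry_out([
  [[0,0,-1],[0,0,0]],
  [[0,0,-3],[0,0,0]],
  [[0,0,-4],[0,0,0]],
  [[0,0,-4],[0,0,0]],
  [[0,0,-3],[0,0,0]],
  [[0,0,0],[0,0,0]],
  [[0,0,0],[0,0,0]],
])

```text
clock: 28.58
ee_pos: [0.6333, 0.1109, 0.297]
ee_rot: [179.8, -0.2, 61.4]
force: [-0.6, -0.2, -1.1]
opening: 0.0851
finger_force: 0.0
```

```bash
python3 - <<'E'
from h import *
st=monitor.get_state();print(st['ee_pos'],st['ee_rot'])
s=snap('wrist','w4.png');P,H=cloud(s);x,y,z=P[...,0],P[...,1],P[...,2]
m=(z>.15)&(z<.168)&(np.hypot(x-.632,y-.111)<.05)&(H[...,1]>100);q=P[m];print(m.sum(), cv2.minAreaRect((q[:,:2]*1000).astype(np.float32)),'bar top',np.median(q[:,2]))
m=(z>.115)&(z<.145)&(np.hypot(x-.632,y-.111)<.075)&(H[...,1]>100);q=P[m];print('plate',np.median(q[:,2]),np.percentile(q[:,2],[5,95]))
for n in('top','scene'):
    s=snap(n);P,H=cloud(s);x,y,z=P[...,0],P[...,1],P[...,2]
    b=(x>.33)&(x<.65)&(y<-.23)&(y>-.5)&(z<.04)
    m=b&(H[...,1]>60)&(H[...,0]<30)&(H[...,2]>100)
    l=cv2.connectedComponentsWithStats(m.astype(np.uint8))[1]
    for i in range(1,l.max()+1):
        q=P[l==i]
        if len(q)<60: continue
        q=q[np.isfinite(q[:,0])]
        c,(w,h),a=cv2.minAreaRect((q[:,:2]*1000).astype(np.float32));mean=q[:,:2].mean(0)*1000
        print(n,len(q),'rect',np.round(c,1),round(w),round(h),round(a,1),'mean',mean.round(1),'z',np.percentile(q[:,2],[10,50,90]).round(4))
    t=(x>.34)&(x<.65)&(y>.24)&(y<.48)&(z>.012)&(z<.04)&(H[...,1]>60);q=P[t];print('tray',cv2.minAreaRect((q[:,:2]*1000).astype(np.float32)),np.median(q[:,2]))
    k=b&(H[...,1]<40)&(H[...,2]>170);print('board z',np.median(z[k]))
E
```

```text
[0.63331962 0.11093863 0.29701492] [ 1.79818369e+02 -1.76035461e-01  6.14068053e+01]
1077 ((630.9888916015625, 109.82880401611328), (72.03147888183594, 13.876009941101074), 61.66248321533203) bar top 0.1572792089090847
plate 0.1295964993699629 [0.12846257 0.13077168]
top 2304 rect [ 490.8 -365. ] 270 318 90.0 mean [ 504.5 -376.7] z [-0.003   0.0004  0.0035]
top 340 rect [ 570.  -357.9] 167 38 88.9 mean [ 569.1 -337.1] z [0.0139 0.0191 0.0228]
top 335 rect [ 477.8 -364.4] 169 36 87.8 mean [ 481.9 -342.4] z [0.0137 0.019  0.023 ]
top 347 rect [ 405.  -374.6] 36 167 4.7 mean [ 402.4 -395.3] z [0.0139 0.0192 0.0227]
tray ((494.68133544921875, 406.17138671875), (117.45329284667969, 266.21075439453125), 88.19693756103516) 0.023161111227064213
board z 0.010172697677738318
scene 1226 rect [ 490.  -365.1] 270 320 90.0 mean [ 532.2 -382.1] z [-0.0042  0.0006  0.0055]
scene 213 rect [ 408.3 -372.7] 47 169 3.3 mean [ 404.3 -387.3] z [0.0115 0.0177 0.0244]
scene 229 rect [ 484.1 -365.1] 44 168 3.7 mean [ 485.8 -349.6] z [0.0115 0.018  0.0251]
scene 254 rect [ 563.5 -361.4] 177 43 81.2 mean [ 572.4 -343.8] z [0.0109 0.0189 0.0241]
tray ((498.4593200683594, 363.39862060546875), (271.99200439453125, 192.10215759277344), 3.0018699169158936) 0.02094188767527283
board z 0.01057087047396632
```

View pics/w4.png

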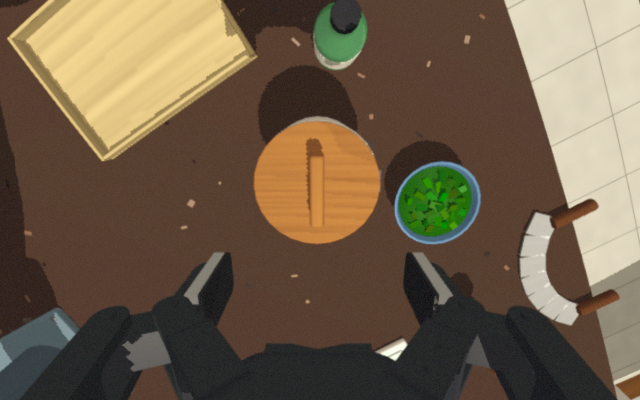

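The lid is locked: the bar at 61.7° lies across the -28° slots, and the bar top at 157 mm puts the origin near 105 mm. Now to the board.

carry_out([
  [[0,0,0],[0,0,-0.12]],
  [[0,0,0],[0,0,-0.12]],
  [[0,0,0],[0,0,-0.12]],
  [[0,0,0],[0,0,-0.12]],
  [[-1.8,-0.5,0],[0,0,-0.02]],
  [[-3.6,-1,0],[0,0,0]],
  [[-3.6,-1,0],[0,0,0]],
  [[-3.6,-1,0],[0,0,0]],
  [[-3.6,-1,0],[0,0,0]],
  [[-3.6,-1,0],[0,0,0]],
])

```text
clock: 29.57
ee_pos: [0.5756, -0.0882, 0.293]
ee_rot: [-179.9, 0.0, 90.1]
force: [0.2, -0.2, -0.9]
opening: 0.0854
finger_force: 0.0
```

carry_out([
  [[-3.6,-1,0],[0,0,0]],
  [[-3.6,-1,0.5],[0,0,0]],
  [[-3.6,-1,0.5],[0,0,0]],
  [[-3.6,-1,0.5],[0,0,0]],
  [[-3.6,-1,0.5],[0,0,0]],
  [[-3.6,-1,0.5],[0,0,0]],
  [[-3.6,-1,0.5],[0,0,0]],
  [[-3.6,-1,0.5],[0,0,0]],
  [[-2.4,-1,0.5],[0,0,0]],
  [[-1.2,-0.5,0.5],[0,0,0]],
])

```text
clock: 30.4
ee_pos: [0.4787, -0.4148, 0.2479]
ee_rot: [-179.8, 0.1, 89.8]
force: [-0.5, 0.0, -0.8]
opening: 0.0856
finger_force: 0.0
```

carry_out([
  [[0,0,0],[0,0,0]],
  [[0,0,0],[0,0,0]],
  [[0,0,0],[0,0,0]],
])

```text
clock: 30.65
ee_pos: [0.4831, -0.4094, 0.2485]
ee_rot: [-180.0, -0.1, 90.1]
force: [0.5, 0.4, 0.4]
opening: 0.0852
finger_force: 0.0
```

```bash
cat >> h.py <<'E'
def spoons(P,H,box,zlo,show=True):
    x,y,z=P[...,0],P[...,1],P[...,2]
    m=(x>box[0])&(x<box[1])&(y>box[2])&(y<box[3])&(z>zlo)&(z<zlo+.02)&(H[...,1]>60)&(H[...,0]<30)&(H[...,2]>90)
    l=cv2.connectedComponents(m.astype(np.uint8))[1];out=[]
    for i in range(1,l.max()+1):
        q=P[l==i]
        if len(q)<150: continue
        c,(w,h),a=cv2.minAreaRect((q[:,:2]*1000).astype(np.float32))
        d=q[:,:2]-q[:,:2].mean(0);v=np.linalg.svd(d,full_matrices=False)[2][0]
        t=d@v
        # bowl side: wider end
        n=np.array([-v[1],v[0]]);s=d@n
        e1=np.ptp(s[t>t.max()-.035]);e0=np.ptp(s[t<t.min()+.035])
        if e0>e1: v=-v;n=-n;t=-t;s=-s
        # handle axis fit
        k=(t<t.max()-.055);co=np.polyfit(t[k],s[k],1)
        ang=np.degrees(np.arctan2(v[1],v[0])+np.arctan(co[0]))
        o=q[:,:2].mean(0)+v*((t.max()+t.min())/2)+n*np.polyval(co,(t.max()+t.min())/2)
        print('spoon n',len(q),'mid',o.round(4),'ang',round(ang,1),'len',np.ptp(t).round(3),'bowlw',max(e0,e1).round(3),'ztop',np.percentile(q[:,2],[50,95]).round(4))
E
python3 - <<'E'
from h import *
st=monitor.get_state();print(st['ee_pos'],st['ee_rot'],st['joint_positions'])
s=snap('wrist','w5.png');P,H=cloud(s);print('board z',np.median(P[...,2][(H[...,1]<40)&(H[...,2]>170)&(abs(P[...,2]-.01)<.01)]))
spoons(P,H,(.34,.64,-.49,-.23),.0135)
E
```

```text
[ 0.48305863 -0.40939046  0.24853254] [-1.79960399e+02 -9.35101237e-02  9.01390751e+01] [  7.81496906  34.30258424  42.45233128  92.25269939 -25.200416
  63.48657777  56.93440079]
board z 0.009605726281897375
spoon n 2288 mid [ 0.5681 -0.3588] ang 86.8 len 0.169 bowlw 0.041 ztop [0.0191 0.0211]
spoon n 2177 mid [ 0.4836 -0.3654] ang 92.8 len 0.168 bowlw 0.04 ztop [0.0191 0.0211]
spoon n 2098 mid [ 0.4003 -0.3751] ang -79.8 len 0.169 bowlw 0.04 ztop [0.0192 0.0209]
```

View pics/w5.png

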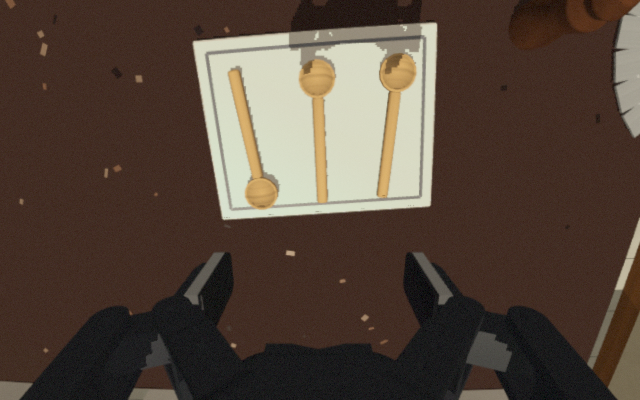

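Three spoons: A mid (0.568,-0.359) at 86.8°, B mid (0.484,-0.365) at 92.8°, C mid (0.400,-0.375) at -79.8°; in the picture the bowls are at (397,72), (317,77) and (261,193). Picking A.

carry_out([
  [[1,1.3,1.5],[0,0,0]],
  [[2,2.6,2],[0,0,0]],
  [[2,2.6,2],[0,0,0]],
  [[1.1,1.4,3],[0,0,0]],
  [[0.5,0.7,3],[0,0,0.058]],
  [[0,0,3],[0,0,0]],
  [[0,0,2],[0,0,0]],
  [[0,0,1],[0,0,0]],
  [[0,0,0],[0,0,0]],
  [[0,0,0],[0,0,0]],
], claw=0.5)

```text
clock: 31.53
ee_pos: [0.569, -0.344, 0.0743]
ee_rot: [180.0, -0.0, 86.8]
force: [0.1, -0.6, 0.9]
opening: 0.0424
finger_force: 0.0
```

```bash
python3 - <<'E'
from h import *
st=monitor.get_state();print(st['ee_pos'],st['ee_rot'],st['opening'])
s=snap('wrist');P,H=cloud(s)
spoons(P,H,(.50,.64,-.49,-.23),.0135)
E
```

```text
[ 0.56904939 -0.34397741  0.07432985] [ 1.79994121e+02 -1.06539544e-02  8.67915055e+01] 0.04241479190622503
spoon n 6293 mid [ 0.5691 -0.3584] ang 86.8 len 0.17 bowlw 0.042 ztop [0.0191 0.0209]
```

carry_out([
  [[0,0,1],[0,0,0]],
  [[0,0,1.5],[0,0,0]],
  [[0,0,1.3],[0,0,0]],
  [[0,0,0.6],[0,0,0]],
  [[0,0,0.4],[0,0,0]],
  [[0,0,0],[0,0,0]],
  [[0,0,0],[0,0,0]],
], claw=0.68)

```text
clock: 32.17
ee_pos: [0.5683, -0.345, 0.0262]
ee_rot: [-180.0, 0.0, 86.7]
force: [0.8, -0.3, 0.5]
opening: 0.0275
finger_force: 0.0
```

carry_out([
  [[0,0,0],[0,0,0]],
  [[0,0,0],[0,0,0]],
  [[0,0,0],[0,0,0]],
  [[0,0,0],[0,0,0]],
  [[0,0,0],[0,0,0]],
], claw=1)

```text
clock: 32.58
ee_pos: [0.5688, -0.3453, 0.0271]
ee_rot: [179.9, 0.0, 86.7]
force: [0.1, 0.2, 5.3]
opening: 0.011
finger_force: 59.2
```

carry_out([
  [[0,0,-1],[0,0,0]],
  [[0,0,-2],[0,0,0]],
  [[0,0,-3],[0,0,0]],
  [[0,0,-4],[0,0,0]],
  [[0,0,-4],[0,0,0]],
  [[0,0,-3],[0,0,0]],
  [[0,0,-1],[0,0,0]],
  [[0,0,0],[0,0,0]],
  [[0,0,0],[0,0,0]],
])

```text
clock: 33.33
ee_pos: [0.5682, -0.3442, 0.2059]
ee_rot: [-180.0, -0.0, 86.8]
force: [-0.4, -0.6, -0.5]
opening: 0.0108
finger_force: 58.6
```

```bash
python3 - <<'E'
from h import *
st=monitor.get_state();print(st['ee_pos'],st['ee_rot'],st['opening'],st['finger_force'])
s=snap('wrist','w6.png');P,H=cloud(s);x,y,z=P[...,0],P[...,1],P[...,2]
m=(z>.15)&(z<.24)&(np.hypot(x-.568,y+.3438)<.12)&(H[...,1]>60)&(H[...,0]<30)&(H[...,2]>90);q=P[m]
print(len(q),q.min(0),q.max(0));
for lo in np.arange(-.43,-.25,.02):
    k=(q[:,1]>lo)&(q[:,1]<lo+.02)
    if k.sum()>5: print(lo.round(2),k.sum(),np.median(q[k],0).round(4))
E
```

```text
[ 0.5682008  -0.34421083  0.20588613] [-1.79992466e+02 -4.55524264e-02  8.67508613e+01] 0.010781172206506286 58.63926708698273
9374 [ 0.55019388 -0.4053743   0.19109558] [ 0.59135187 -0.2729549   0.22426922]
-0.41 436 [ 0.5652 -0.3967  0.1981]
-0.39 676 [ 0.5658 -0.3799  0.1981]
-0.37 737 [ 0.5671 -0.3596  0.1983]
-0.35 798 [ 0.5685 -0.3394  0.1984]
-0.33 1098 [ 0.5694 -0.3187  0.1984]
-0.31 3297 [ 0.5707 -0.2993  0.1951]
-0.29 2332 [ 0.5708 -0.2832  0.1968]
```

View pics/w6.png

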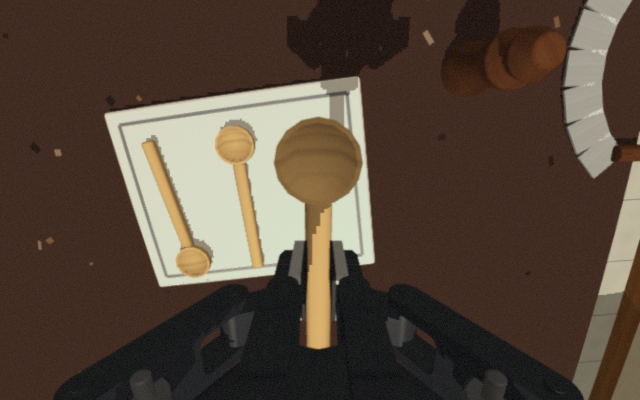

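Spoon A is held level with its bowl at image (318,162). Carrying it to the tray and measuring the tray there.

carry_out([
  [[1.5,-0.2,-1],[0,0,0]],
  [[3,-0.5,-1],[0,0,0]],
  [[3.6,-0.6,-1],[0,0,0]],
  [[3.6,-0.6,-1],[0,0,0]],
  [[3.6,-0.6,-1],[0,0,0]],
  [[3.6,-0.6,0],[0,0,0]],
  [[3.6,-0.6,0],[0,0,0]],
  [[3.6,-0.6,0],[0,0,0]],
  [[3.6,-0.6,0],[0,0,0]],
  [[3.6,-0.6,0],[0,0,0]],
])

```text
clock: 34.22
ee_pos: [0.5306, -0.0072, 0.2544]
ee_rot: [-179.8, 0.0, 86.8]
force: [1.0, 1.4, -1.1]
opening: 0.0113
finger_force: 58.7
```

carry_out([
  [[3.6,-0.6,0],[0,0,0]],
  [[3.6,-0.6,0],[0,0,0]],
  [[3.6,-0.6,0],[0,0,0]],
  [[3.6,-0.6,0],[0,0,0]],
  [[3.6,-0.6,0],[0,0,0]],
  [[3.6,-0.6,0],[0,0,0]],
  [[3.6,-0.6,0],[0,0,0]],
  [[3.6,-0.6,0],[0,0,0]],
  [[3,-0.4,0],[0,0,0]],
  [[1.5,0,0],[0,0,0]],
])

```text
clock: 35.05
ee_pos: [0.4965, 0.3311, 0.2536]
ee_rot: [-179.8, 0.1, 87.1]
force: [-1.5, 1.0, -1.2]
opening: 0.0112
finger_force: 58.7
```

carry_out([
  [[0,0,0],[0,0,0]],
  [[0,0,0],[0,0,0]],
  [[0,0,0],[0,0,0]],
])

```text
clock: 35.3
ee_pos: [0.4997, 0.3238, 0.2554]
ee_rot: [-180.0, 0.1, 86.6]
force: [0.4, -0.8, -0.7]
opening: 0.011
finger_force: 58.7
```

```bash
python3 - <<'E'
from h import *
st=monitor.get_state();print(st['ee_pos'],st['ee_rot'],st['opening'],st['joint_positions'])
s=snap('wrist','w7.png');P,H=cloud(s);x,y,z=P[...,0],P[...,1],P[...,2]
b=(x>.33)&(x<.67)&(y>.22)&(y<.5)&(H[...,1]>50)
t=b&(z>.02)&(z<.03);q=P[t];r=cv2.minAreaRect((q[:,:2]*1000).astype(np.float32));print('rim',r,np.median(q[:,2]))
f=b&(z<.012)&(z>0);q=P[f];print('floor',np.median(q[:,2]),np.percentile(q,[1,99],axis=0))
E
```

```text
[0.4996806  0.32375244 0.25544814] [-1.79956732e+02  1.37653948e-01  8.65926992e+01] 0.011041327510374808 [-67.36131874  29.57854305  42.20670088  97.74965274 -22.07616172
  61.43351058 -21.48940351]
rim ((496.2055969238281, 362.51617431640625), (260.52667236328125, 190.2723388671875), 2.8469343185424805) 0.0241774574883456
floor 0.00431457343182709 [[3.35905013e-01 2.27930668e-01 2.85231917e-05]
 [6.64114846e-01 4.97105468e-01 9.75046223e-03]]
```

View pics/w7.png

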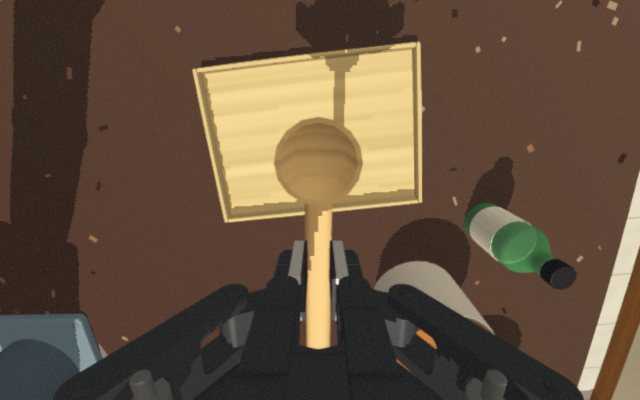

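Tray centre (0.496, 0.3625), yaw 2.85°, rim 24 mm up, size as given. Turning spoon A along the tray over its left lane.

carry_out([
  [[2,0.1,0],[0,0,0.11]],
  [[2,0.3,0],[0,0,0.122]],
  [[2,0.6,0],[0,0,0.122]],
  [[1.7,0.8,0],[0,0,0.122]],
  [[0.8,0.4,0],[0,0,0.122]],
  [[0,0,1],[0,0,0.122]],
  [[0,0,2],[0,0,0.122]],
  [[0,0,2],[0,0,0.122]],
  [[0,0,2],[0,0,0.122]],
  [[0,0,2],[0,0,0.122]],
])

```text
clock: 36.18
ee_pos: [0.5418, 0.3981, 0.1657]
ee_rot: [180.0, -0.0, 17.0]
force: [-0.8, -0.1, -0.2]
opening: 0.0111
finger_force: 58.7
```

carry_out([
  [[0,0,2],[0,0,0.122]],
  [[0,0,1],[0,0,0.122]],
  [[0,0,0],[0,0,0.009]],
  [[0,0,0],[0,0,0]],
  [[0,0,0],[0,0,0]],
  [[0,0,0],[0,0,0]],
])

```text
clock: 36.68
ee_pos: [0.5419, 0.3999, 0.1378]
ee_rot: [-179.9, -0.1, 3.1]
force: [0.3, 0.2, 0.3]
opening: 0.0113
finger_force: 58.7
```

```bash
python3 - <<'E'
from h import *
st=monitor.get_state();print(st['ee_pos'],st['ee_rot'],st['opening'],st['joint_positions'])
E
```

```text
[0.5419175  0.39985461 0.13779199] [-1.79931184e+02 -9.94460208e-02  3.12333794e+00] 0.01132357611268196 [-72.60805162  51.88065249  53.99318358  90.86316425 -46.27413722
  61.74929095 -92.90923429]
```

carry_out([
  [[-1.7,-0.8,0],[0,0,0.004]],
  [[-1.7,-0.7,1],[0,0,0]],
  [[0,0,2.5],[0,0,0]],
  [[0,0,2.5],[0,0,0]],
  [[0,0,2],[0,0,0]],
  [[0,0,1.0],[0,0,0]],
  [[0,0,0],[0,0,0]],
  [[0,0,0],[0,0,0]],
  [[0,0,0],[0,0,0]],
])

```text
clock: 37.43
ee_pos: [0.5075, 0.4137, 0.0481]
ee_rot: [-179.9, -0.1, 2.8]
force: [0.0, 0.3, -0.4]
opening: 0.011
finger_force: 58.7
```

carry_out([
  [[0,0,0.9],[0,0,0]],
  [[0,0,0.7],[0,0,0]],
  [[0,0,0.5],[0,0,0]],
  [[0,0,0.2],[0,0,0]],
  [[0,0,0],[0,0,0]],
  [[0,0,0],[0,0,0]],
])

```text
clock: 37.93
ee_pos: [0.5063, 0.4132, 0.0232]
ee_rot: [180.0, 0.0, 2.8]
force: [0.2, 0.0, -0.7]
opening: 0.0113
finger_force: 58.7
```

carry_out([
  [[0,0,0],[0,0,0]],
  [[0,0,0],[0,0,0]],
  [[0,0,0],[0,0,0]],
  [[0,0,0],[0,0,0]],
  [[0,0,-1],[0,0,0]],
  [[0,0,-3],[0,0,0]],
  [[0,0,-4],[0,0,0]],
  [[0,0,-4],[0,0,0]],
  [[0,0,-4],[0,0,0]],
  [[0,0,-4],[0,0,0]],
], claw=0.62)

```text
clock: 38.77
ee_pos: [0.5061, 0.4128, 0.2261]
ee_rot: [-180.0, -0.0, 2.7]
force: [0.5, 1.3, 0.1]
opening: 0.0325
finger_force: 0.0
```

carry_out([
  [[0,0,0],[0,0,-0.12]],
  [[0,0,0],[0,0,-0.122]],
  [[0,0,0],[0,0,-0.122]],
  [[0,0,0],[0,0,-0.122]],
  [[0,0,0],[0,0,-0.122]],
  [[0,0,0],[0,0,-0.122]],
  [[0,0,0],[0,0,-0.122]],
  [[0,0,0],[0,0,-0.122]],
  [[0,0,0],[0,0,-0.122]],
  [[0,0,0],[0,0,-0.122]],
])

```text
clock: 39.6
ee_pos: [0.5065, 0.4129, 0.2242]
ee_rot: [180.0, -0.0, 72.9]
force: [-0.2, 0.5, -0.1]
opening: 0.0326
finger_force: 0.0
```

carry_out([
  [[0,0,0],[0,0,-0.122]],
  [[0,0,0],[0,0,-0.122]],
  [[0,0,0],[0,0,-0.109]],
  [[0,0,0],[0,0,0]],
  [[0,0,0],[0,0,0]],
])

```text
clock: 40.02
ee_pos: [0.5064, 0.413, 0.224]
ee_rot: [180.0, -0.0, 92.6]
force: [0.4, -0.0, 0.5]
opening: 0.0324
finger_force: 0.0
```

```bash
python3 - <<'E'
from h import *
st=monitor.get_state();print(st['ee_pos'],st['ee_rot'],st['opening'],st['joint_positions'])
s=snap('wrist');P,H=cloud(s)
spoons(P,H,(.38,.61,.375,.445),.0085)
s=snap('top');P,H=cloud(s)
spoons(P,H,(.34,.64,-.49,-.23),.0125)
E
```

```text
[0.50644873 0.41296371 0.22400993] [ 1.79979946e+02 -3.04439350e-02  9.25846334e+01] 0.03235161493042188 [-67.98311919  36.71739835  37.91022408  90.21234316 -24.69215218
  61.63241978 -21.11415397]
spoon n 2263 mid [0.4927 0.4127] ang 2.9 len 0.168 bowlw 0.042 ztop [0.014 0.016]
spoon n 315 mid [ 0.4824 -0.3641] ang 92.8 len 0.169 bowlw 0.035 ztop [0.0189 0.0243]
spoon n 333 mid [ 0.3985 -0.3745] ang -79.9 len 0.165 bowlw 0.037 ztop [0.0194 0.0239]
```

carry_out([
  [[-1.6,0,0],[0,0,0]],
  [[-3,-0.3,0],[0,0,0]],
  [[-3.8,-0.3,0],[0,0,0]],
  [[-3.8,-0.3,0],[0,0,0]],
  [[-3.8,-0.3,0],[0,0,0]],
  [[-3.8,-0.3,0],[0,0,0]],
  [[-3.8,-0.3,0],[0,0,0]],
  [[-3.8,-0.3,0],[0,0,0]],
  [[-3.8,-0.3,0],[0,0,0]],
  [[-3.8,-0.3,0],[0,0,0]],
], claw=0.6)

```text
clock: 40.95
ee_pos: [0.4961, 0.0606, 0.2235]
ee_rot: [180.0, -0.0, 92.7]
force: [0.6, 0.2, 0.7]
opening: 0.0339
finger_force: 0.0
```

carry_out([
  [[-3.8,-0.3,0],[0,0,0]],
  [[-3.8,-0.3,0],[0,0,0]],
  [[-3.8,-0.3,0],[0,0,0]],
  [[-3.8,-0.3,0],[0,0,0]],
  [[-3.8,-0.3,0],[0,0,0]],
  [[-3.8,-0.3,0.5],[0,0,0]],
  [[-3.8,-0.3,1],[0,0,0]],
  [[-3.8,-0.3,1],[0,0,0]],
  [[-3.8,-0.3,1],[0,0,0]],
  [[-3.5,-0.4,1],[0,0,0]],
])

```text
clock: 41.78
ee_pos: [0.4837, -0.3181, 0.178]
ee_rot: [180.0, 0.0, 92.6]
force: [0.8, -0.3, 0.3]
opening: 0.0342
finger_force: 0.0
```

carry_out([
  [[-2,-0.2,1],[0,0,0]],
  [[-1.6,-0.2,2],[0,0,0]],
  [[0,0,2.5],[0,0,0]],
  [[0,0,2.5],[0,0,0]],
  [[0,0,2],[0,0,0]],
  [[0,0,0],[0,0,0]],
  [[0,0,0],[0,0,0]],
  [[0,0,0],[0,0,0]],
])

```text
clock: 42.45
ee_pos: [0.4823, -0.3526, 0.0796]
ee_rot: [179.9, 0.1, 92.8]
force: [-0.3, -1.0, -0.2]
opening: 0.0341
finger_force: 0.0
```

```bash
python3 - <<'E'
from h import *
st=monitor.get_state();print(st['ee_pos'],st['ee_rot'],st['opening'],st['joint_positions'])
s=snap('wrist');P,H=cloud(s)
spoons(P,H,(.34,.64,-.49,-.23),.0135)
E
```

```text
[ 0.48227714 -0.35255654  0.07956051] [1.79939521e+02 8.31603396e-02 9.27572700e+01] 0.034125746036482066 [  7.42699161  42.97271217  34.54616614 103.85214485 -33.88849476
  43.81896712  62.73584555]
spoon n 5250 mid [ 0.4837 -0.3658] ang 92.8 len 0.17 bowlw 0.042 ztop [0.0193 0.0209]
spoon n 3368 mid [ 0.3966 -0.3537] ang 100.4 len 0.126 bowlw 0.014 ztop [0.0194 0.0205]
```

carry_out([
  [[0,0.1,1.5],[0,0,0]],
  [[0,0,1.5],[0,0,0]],
  [[0,0,1.2],[0,0,0]],
  [[0,0,0.8],[0,0,0]],
  [[0,0,0.4],[0,0,0]],
  [[0,0,0],[0,0,0]],
  [[0,0,0],[0,0,0]],
])

```text
clock: 43.08
ee_pos: [0.4826, -0.352, 0.0242]
ee_rot: [-180.0, 0.0, 92.8]
force: [0.0, -0.3, 0.2]
opening: 0.0342
finger_force: 0.0
```

carry_out([
  [[0,0,0],[0,0,0]],
  [[0,0,0],[0,0,0]],
  [[0,0,0],[0,0,0]],
  [[0,0,0],[0,0,0]],
  [[0,0,0],[0,0,0]],
], claw=1)

```text
clock: 43.5
ee_pos: [0.4831, -0.3523, 0.0251]
ee_rot: [179.9, 0.0, 92.8]
force: [-0.7, 0.2, 4.7]
opening: 0.0114
finger_force: 59.2
```

carry_out([
  [[0,0,-1],[0,0,0]],
  [[0,0,-2],[0,0,0]],
  [[0,0,-3],[0,0,0]],
  [[0,0,-4],[0,0,0]],
  [[0,0,-4],[0,0,0]],
  [[0,0,-4],[0,0,0]],
  [[0,0,-3],[0,0,0]],
  [[0,0,-1],[0,0,0]],
  [[0,0,0],[0,0,0]],
  [[0,0,0],[0,0,0]],
])

```text
clock: 44.33
ee_pos: [0.4826, -0.3512, 0.244]
ee_rot: [180.0, -0.0, 92.8]
force: [-0.9, -0.1, -0.9]
opening: 0.0119
finger_force: 58.6
```

```bash
python3 - <<'E'
from h import *
st=monitor.get_state();print(st['ee_pos'],st['ee_rot'],st['opening'],st['joint_positions'])
s=snap('wrist');P,H=cloud(s);spoons(P,H,(.43,.54,-.49,-.23),st['ee_pos'][2]-.016)
spoons(P,H,(.34,.64,-.49,-.23),.0135)
E
```

```text
[ 0.48259054 -0.35122408  0.24396545] [ 1.79989536e+02 -3.70067869e-02  9.28296765e+01] 0.011875076297503104 [  0.87764275  30.97567824  43.66953827  98.32363783 -24.13412692
  60.52089524  55.44683563]
spoon n 9507 mid [ 0.482  -0.3449] ang 92.6 len 0.129 bowlw 0.041 ztop [0.2378 0.2399]
spoon n 1935 mid [ 0.4007 -0.3755] ang -79.9 len 0.17 bowlw 0.04 ztop [0.019  0.0208]
```

carry_out([
  [[1.6,0.2,0],[0,0,0]],
  [[3,0.3,0],[0,0,0]],
  [[3.7,0.3,0],[0,0,0]],
  [[3.7,0.3,0],[0,0,0]],
  [[3.7,0.3,0],[0,0,0]],
  [[3.7,0.3,0],[0,0,0]],
  [[3.7,0.3,0],[0,0,0]],
  [[3.7,0.3,0],[0,0,0]],
  [[3.7,0.3,0],[0,0,0]],
  [[3.7,0.3,0],[0,0,0]],
])

```text
clock: 45.22
ee_pos: [0.4933, -0.0068, 0.2426]
ee_rot: [-179.8, 0.0, 92.8]
force: [1.0, -0.1, 0.2]
opening: 0.0117
finger_force: 58.6
```

carry_out([
  [[3.7,0.3,0],[0,0,0]],
  [[3.7,0.3,0],[0,0,0]],
  [[3.7,0.3,0],[0,0,0]],
  [[3.7,0.3,0],[0,0,0]],
  [[3.7,0.3,0],[0,0,0]],
  [[3.7,0.3,0],[0,0,0]],
  [[3.7,0.3,0],[0,0,0]],
  [[3.7,0.4,0],[0,0,0]],
  [[3,0.4,0],[0,0,0]],
  [[2.1,0.4,0],[0,0,0.06]],
])

```text
clock: 46.05
ee_pos: [0.5087, 0.3429, 0.2415]
ee_rot: [-179.8, 0.1, 89.6]
force: [-0.2, 0.4, -0.8]
opening: 0.0115
finger_force: 58.6
```

carry_out([
  [[0,0,0],[0,0,0.12]],
  [[0,0,0],[0,0,0.12]],
  [[0,0,0],[0,0,0.12]],
  [[0,0,0],[0,0,0.12]],
  [[0,0,0],[0,0,0.12]],
  [[0,0,1],[0,0,0.12]],
  [[0,0,2],[0,0,0.12]],
  [[0,0,2],[0,0,0.12]],
  [[0,0,2],[0,0,0.12]],
  [[0,0,2],[0,0,0.12]],
])

```text
clock: 46.88
ee_pos: [0.5096, 0.3385, 0.1511]
ee_rot: [179.9, 0.2, 20.3]
force: [0.4, 0.8, 0.5]
opening: 0.0113
finger_force: 58.6
```

carry_out([
  [[0,0,1.5],[0,0,0.12]],
  [[0,0,0.5],[0,0,0.12]],
  [[0,0,0],[0,0,0.07]],
  [[0,0,0],[0,0,0]],
  [[0,0,0],[0,0,0]],
  [[0,0,0],[0,0,0]],
])

```text
clock: 47.38
ee_pos: [0.5105, 0.339, 0.1335]
ee_rot: [179.9, 0.0, 3.0]
force: [0.1, -0.1, -0.6]
opening: 0.0116
finger_force: 58.6
```

```bash
python3 - <<'E'
from h import *
st=monitor.get_state();print(st['ee_pos'],st['ee_rot'],st['opening'],st['joint_positions'])
s=snap('wrist');P,H=cloud(s);spoons(P,H,(.38,.61,.390,.445),.0085)
E
```

```text
[0.5105214  0.33901685 0.13354634] [1.79943963e+02 4.93530417e-02 2.96772552e+00] 0.011553537674215849 [-73.154505    47.09610062  53.90409889 100.75659486 -45.10644665
  56.61076351 -88.18411237]
spoon n 3916 mid [0.4935 0.4104] ang 3.0 len 0.168 bowlw 0.042 ztop [0.0141 0.016 ]
```

carry_out([
  [[0,-1.2,0],[0,0,0.003]],
  [[0,-1.2,1],[0,0,0]],
  [[0,0,2.5],[0,0,0]],
  [[0,0,2.5],[0,0,0]],
  [[0,0,2],[0,0,0]],
  [[0,0,1.0],[0,0,0]],
  [[0,0,0],[0,0,0]],
  [[0,0,0],[0,0,0]],
  [[0,0,0],[0,0,0]],
])

```text
clock: 48.18
ee_pos: [0.5106, 0.3641, 0.0454]
ee_rot: [-179.9, -0.1, 2.7]
force: [-0.4, 0.1, 0.4]
opening: 0.012
finger_force: 58.6
```

carry_out([
  [[0,0,0.9],[0,0,0]],
  [[0,0,0.7],[0,0,0]],
  [[0,0,0.4],[0,0,0]],
  [[0,0,0.2],[0,0,0]],
  [[0,0,0],[0,0,0]],
  [[0,0,0],[0,0,0]],
])

```text
clock: 48.68
ee_pos: [0.5097, 0.3633, 0.0223]
ee_rot: [180.0, 0.0, 2.7]
force: [0.1, -0.0, -0.7]
opening: 0.0117
finger_force: 58.6
```

carry_out([
  [[0,0,0],[0,0,0]],
  [[0,0,0],[0,0,0]],
  [[0,0,0],[0,0,0]],
  [[0,0,0],[0,0,0]],
  [[0,0,-1],[0,0,0]],
  [[0,0,-3],[0,0,0]],
  [[0,0,-4],[0,0,0]],
  [[0,0,-4],[0,0,0]],
  [[0,0,-4],[0,0,0]],
  [[0,0,-4],[0,0,0]],
], claw=0.62)

```text
clock: 49.52
ee_pos: [0.5095, 0.3629, 0.225]
ee_rot: [-180.0, -0.0, 2.6]
force: [0.7, 0.8, 0.1]
opening: 0.0325
finger_force: 0.0
```

carry_out([
  [[0,0,0],[0,0,-0.12]],
  [[0,0,0],[0,0,-0.122]],
  [[0,0,0],[0,0,-0.122]],
  [[0,0,0],[0,0,-0.122]],
  [[0,0,0],[0,0,-0.122]],
  [[0,0,0],[0,0,-0.122]],
  [[0,0,0],[0,0,-0.122]],
  [[0,0,0],[0,0,-0.122]],
  [[0,0,0],[0,0,-0.122]],
  [[0,0,0],[0,0,-0.122]],
])

```text
clock: 50.35
ee_pos: [0.5098, 0.363, 0.2231]
ee_rot: [180.0, -0.0, 72.8]
force: [0.9, -0.8, -0.1]
opening: 0.0326
finger_force: 0.0
```

carry_out([
  [[0,0,0],[0,0,-0.122]],
  [[0,0,0],[0,0,-0.122]],
  [[0,0,0],[0,0,-0.122]],
  [[0,0,0],[0,0,-0.118]],
  [[0,0,0],[0,0,0]],
  [[0,0,0],[0,0,0]],
])

```text
clock: 50.85
ee_pos: [0.5099, 0.363, 0.2229]
ee_rot: [180.0, -0.0, 100.0]
force: [-0.4, -1.2, -0.4]
opening: 0.0328
finger_force: 0.0
```

```bash
python3 - <<'E'
from h import *
st=monitor.get_state();print(st['ee_pos'],st['ee_rot'],st['opening'],st['joint_positions'])
s=snap('wrist');P,H=cloud(s)
spoons(P,H,(.385,.605,.325,.447),.0085)
s=snap('top');P,H=cloud(s)
spoons(P,H,(.34,.64,-.49,-.23),.0125)
E
```

```text
[0.5098917  0.36300946 0.22293871] [ 1.79977666e+02 -2.24806512e-02  9.99606109e+01] 0.03278608787695322 [-63.96562691  33.28570035  35.41940752  94.65994805 -21.78031115
  59.06423027 -11.67562884]
spoon n 2463 mid [0.4933 0.4124] ang 2.8 len 0.168 bowlw 0.041 ztop [0.0141 0.016 ]
spoon n 2234 mid [0.4958 0.3629] ang 2.6 len 0.168 bowlw 0.042 ztop [0.0141 0.0159]
spoon n 328 mid [ 0.3987 -0.3751] ang -80.0 len 0.168 bowlw 0.037 ztop [0.0191 0.0242]
```

carry_out([
  [[-1.6,-0.5,0],[0,0,0]],
  [[-3,-1,0],[0,0,0]],
  [[-3.6,-1.2,0],[0,0,0]],
  [[-3.6,-1.2,0],[0,0,0]],
  [[-3.6,-1.2,0],[0,0,0]],
  [[-3.6,-1.2,0],[0,0,0]],
  [[-3.6,-1.2,0],[0,0,0]],
  [[-3.6,-1.2,0],[0,0,0]],
  [[-3.6,-1.2,0],[0,0,0]],
  [[-3.6,-1.2,0],[0,0,0]],
])

```text
clock: 51.78
ee_pos: [0.459, 0.0134, 0.2225]
ee_rot: [180.0, -0.0, 100.1]
force: [0.5, -0.7, 1.2]
opening: 0.0325
finger_force: 0.0
```

carry_out([
  [[-3.6,-1.2,0],[0,0,0]],
  [[-3.6,-1.2,0],[0,0,0]],
  [[-3.6,-1.2,0],[0,0,0]],
  [[-3.6,-1.2,0],[0,0,0]],
  [[-3.6,-1.2,0],[0,0,0]],
  [[-3.6,-1.2,0.5],[0,0,0]],
  [[-3.6,-1.2,1],[0,0,0]],
  [[-3.6,-1.2,1],[0,0,0]],
  [[-3.6,-1.2,1],[0,0,0]],
  [[-3.4,-1,1],[0,0,0]],
])

```text
clock: 52.62
ee_pos: [0.406, -0.3604, 0.1769]
ee_rot: [-180.0, 0.0, 100.0]
force: [1.0, 0.3, 0.7]
opening: 0.0327
finger_force: 0.0
```

carry_out([
  [[-2,-0.3,1],[0,0,0]],
  [[-1,-0.3,2],[0,0,0]],
  [[0,0,2.5],[0,0,0]],
  [[0,0,2.5],[0,0,0]],
  [[0,0,1.5],[0,0,0]],
  [[0,0,0],[0,0,0]],
  [[0,0,0],[0,0,0]],
  [[0,0,0],[0,0,0]],
])

```text
clock: 53.28
ee_pos: [0.4067, -0.3895, 0.0834]
ee_rot: [180.0, 0.1, 100.1]
force: [-0.2, -0.6, 0.1]
opening: 0.0324
finger_force: 0.0
```

```bash
python3 - <<'E'
from h import *
st=monitor.get_state();print(st['ee_pos'],st['ee_rot'],st['opening'],st['joint_positions'])
s=snap('wrist','w8.png');P,H=cloud(s)
spoons(P,H,(.34,.64,-.49,-.23),.0135)
s=snap('top');P,H=cloud(s)
spoons(P,H,(.34,.64,-.49,-.23),.0125)
E
```

```text
[ 0.40672871 -0.38947841  0.08338268] [1.79963730e+02 8.50163849e-02 1.00147114e+02] 0.032442037415138104 [ 13.82484055  39.98248252  34.59035377 109.02215096 -33.48602679
  41.33383608  78.20413158]
spoon n 5854 mid [ 0.3989 -0.3754] ang -80.3 len 0.17 bowlw 0.039 ztop [0.0192 0.0207]
spoon n 200 mid [ 0.3948 -0.354 ] ang 100.1 len 0.125 bowlw 0.016 ztop [0.0199 0.0245]
```

carry_out([
  [[0.1,-0.45,1.5],[0,0,0]],
  [[0,0,1.5],[0,0,0]],
  [[0,0,1.5],[0,0,0]],
  [[0,0,0.9],[0,0,0]],
  [[0,0,0.4],[0,0,0]],
  [[0,0,0],[0,0,0]],
  [[0,0,0],[0,0,0]],
])

```text
clock: 53.97
ee_pos: [0.402, -0.3891, 0.025]
ee_rot: [180.0, 0.0, 100.2]
force: [0.6, 0.2, 0.2]
opening: 0.032
finger_force: 0.0
```

carry_out([
  [[0,0,0],[0,0,0]],
  [[0,0,0],[0,0,0]],
  [[0,0,0],[0,0,0]],
  [[0,0,0],[0,0,0]],
  [[0,0,0],[0,0,0]],
], claw=1)

```text
clock: 54.38
ee_pos: [0.4022, -0.3891, 0.0254]
ee_rot: [179.9, 0.1, 100.2]
force: [-1.0, 1.0, 5.8]
opening: 0.0116
finger_force: 59.0
```

carry_out([
  [[0,0,-1],[0,0,0]],
  [[0,0,-2],[0,0,0]],
  [[0,0,-3],[0,0,0]],
  [[0,0,-4],[0,0,0]],
  [[0,0,-4],[0,0,0]],
  [[0,0,-4],[0,0,0]],
  [[0,0,-3],[0,0,0]],
  [[0,0,-1],[0,0,0]],
  [[0,0,0],[0,0,0]],
  [[0,0,0],[0,0,0]],
])

```text
clock: 55.22
ee_pos: [0.4016, -0.3881, 0.2442]
ee_rot: [180.0, -0.0, 100.2]
force: [-0.4, 0.4, -1.0]
opening: 0.0115
finger_force: 58.8
```

```bash
python3 - <<'E'
from h import *
st=monitor.get_state();print(st['ee_pos'],st['ee_rot'],st['opening'],st['joint_positions'])
s=snap('wrist','w9.png');P,H=cloud(s);spoons(P,H,(.34,.48,-.49,-.23),st['ee_pos'][2]-.018)
E
```

```text
[ 0.40163834 -0.38812571  0.24417705] [ 1.79964611e+02 -2.04106816e-02  1.00216213e+02] 0.01146657254399128 [  5.93541214  27.00407036  44.96951799 104.08616296 -22.25567699
  58.10818335  70.02067758]
spoon n 8274 mid [ 0.3981 -0.3707] ang -79.9 len 0.162 bowlw 0.023 ztop [0.2381 0.2394]
```

carry_out([
  [[1.6,0.5,0],[0,0,0]],
  [[3,1.0,0],[0,0,0]],
  [[3.5,1.2,0],[0,0,0]],
  [[3.5,1.2,0],[0,0,0]],
  [[3.5,1.2,0],[0,0,0]],
  [[3.5,1.2,0],[0,0,0]],
  [[3.5,1.2,0],[0,0,0]],
  [[3.5,1.2,0],[0,0,0]],
  [[3.5,1.2,0],[0,0,0]],
  [[3.5,1.2,0],[0,0,0]],
])

```text
clock: 56.1
ee_pos: [0.4518, -0.0461, 0.2428]
ee_rot: [-179.8, -0.0, 100.2]
force: [1.0, -0.3, -1.0]
opening: 0.0115
finger_force: 58.8
```

carry_out([
  [[3.5,1.2,0],[0,0,0]],
  [[3.5,1.2,0],[0,0,0]],
  [[3.5,1.2,0],[0,0,0]],
  [[3.5,1.2,0],[0,0,0]],
  [[3.5,1.2,0],[0,0,0]],
  [[3.5,1.2,0],[0,0,0]],
  [[3.5,1.2,0],[0,0,0]],
  [[3.5,1.3,0],[0,0,0]],
  [[3,1.1,0],[0,0,0]],
  [[1.5,0.5,0],[0,0,0]],
])

```text
clock: 56.93
ee_pos: [0.5052, 0.2966, 0.2416]
ee_rot: [-179.8, 0.0, 100.5]
force: [0.5, 0.3, -0.0]
opening: 0.0118
finger_force: 58.8
```

carry_out([
  [[0,0,0],[0,0,-0.12]],
  [[0,0,0],[0,0,-0.12]],
  [[0,0,0],[0,0,-0.12]],
  [[0,0,0],[0,0,-0.12]],
  [[0,0,0],[0,0,-0.12]],
  [[0,0,1],[0,0,-0.12]],
  [[0,0,2],[0,0,-0.12]],
  [[0,0,2],[0,0,-0.12]],
  [[0,0,2],[0,0,-0.12]],
  [[0,0,2],[0,0,-0.12]],
])

```text
clock: 57.77
ee_pos: [0.5052, 0.291, 0.1511]
ee_rot: [-179.9, -0.2, 169.3]
force: [0.8, 1.0, -0.9]
opening: 0.0117
finger_force: 58.8
```

carry_out([
  [[0,0,1.5],[0,0,-0.12]],
  [[0,0,0.5],[0,0,-0.12]],
  [[0,0,0],[0,0,0]],
  [[0,0,0],[0,0,0]],
  [[0,0,0],[0,0,0]],
  [[0,0,0],[0,0,0]],
])

```text
clock: 58.27
ee_pos: [0.507, 0.2918, 0.1345]
ee_rot: [180.0, 0.0, -177.4]
force: [-0.6, -0.7, 0.1]
opening: 0.0115
finger_force: 58.8
```

```bash
python3 - <<'E'
from h import *
st=monitor.get_state();print(st['ee_pos'],st['ee_rot'],st['opening'],st['joint_positions'])
s=snap('top');P,H=cloud(s);spoons(P,H,(.385,.605,.335,.447),.0085)
E
```

```text
[0.50697285 0.29183163 0.13447998] [ 1.79995169e+02  1.75286618e-02 -1.77431257e+02] 0.011454566068515658 [-44.16163419  32.71523936  13.25506311 103.61368049 -10.12192707
  44.8022224   66.83448358]
```

carry_out([
  [[-0.3,1.1,0],[0,0,-0.006]],
  [[-0.4,1.0,1],[0,0,0]],
  [[0,0,2.5],[0,0,0]],
  [[0,0,2.5],[0,0,0]],
  [[0,0,2],[0,0,0]],
  [[0,0,1.0],[0,0,0]],
  [[0,0,0],[0,0,0]],
  [[0,0,0],[0,0,0]],
  [[0,0,0],[0,0,0]],
])

```text
clock: 59.07
ee_pos: [0.5138, 0.3139, 0.0457]
ee_rot: [179.9, 0.1, -177.0]
force: [0.8, 0.1, 0.6]
opening: 0.0115
finger_force: 58.8
```

carry_out([
  [[0,0,0.9],[0,0,0]],
  [[0,0,0.7],[0,0,0]],
  [[0,0,0.4],[0,0,0]],
  [[0,0,0.2],[0,0,0]],
  [[0,0,0],[0,0,0]],
  [[0,0,0],[0,0,0]],
])

```text
clock: 59.57
ee_pos: [0.5128, 0.313, 0.0222]
ee_rot: [-180.0, -0.0, -177.0]
force: [0.8, -1.4, -0.2]
opening: 0.0112
finger_force: 58.8
```

carry_out([
  [[0,0,0],[0,0,0]],
  [[0,0,0],[0,0,0]],
  [[0,0,0],[0,0,0]],
  [[0,0,0],[0,0,0]],
  [[0,0,-1],[0,0,0]],
  [[0,0,-3],[0,0,0]],
  [[0,0,-4],[0,0,0]],
  [[0,0,-4],[0,0,0]],
  [[0,0,-4],[0,0,0]],
  [[0,0,-4],[0,0,0]],
], claw=0.62)

```text
clock: 60.4
ee_pos: [0.5125, 0.3128, 0.2252]
ee_rot: [180.0, 0.0, -177.0]
force: [0.3, 0.2, 1.0]
opening: 0.0325
finger_force: 0.0
```

carry_out([
  [[1,0,-2],[0,0,0]],
  [[2,0,-2],[0,0,0]],
  [[2,0,-1],[0,0,0]],
  [[0,0,0],[0,0,0]],
  [[0,0,0],[0,0,0]],
])

```text
clock: 60.82
ee_pos: [0.4625, 0.3108, 0.2737]
ee_rot: [179.9, 0.1, -176.9]
force: [0.3, -0.7, 0.5]
opening: 0.0326
finger_force: 0.0
```

```bash
python3 - <<'E'
from h import *
st=monitor.get_state();print(st['ee_pos'],st['clock'])
s=snap('wrist');P,H=cloud(s);spoons(P,H,(.385,.605,.28,.447),.0085)
s=snap('scene','sf.png');P,H=cloud(s);spoons(P,H,(.385,.605,.28,.447),.0085)
E
```

```text
[0.46245248 0.31082206 0.27373017] 60.8167
spoon n 1575 mid [0.4975 0.3109] ang 2.4 len 0.169 bowlw 0.042 ztop [0.0141 0.016 ]
spoon n 1626 mid [0.4928 0.4106] ang 2.6 len 0.17 bowlw 0.042 ztop [0.014 0.016]
spoon n 1473 mid [0.4954 0.3609] ang 2.6 len 0.168 bowlw 0.042 ztop [0.0141 0.0159]
spoon n 211 mid [0.4915 0.3594] ang 2.1 len 0.186 bowlw 0.043 ztop [0.014  0.0202]
spoon n 230 mid [0.4846 0.4108] ang 2.2 len 0.193 bowlw 0.051 ztop [0.0138 0.0207]
spoon n 233 mid [0.4996 0.3082] ang 2.1 len 0.179 bowlw 0.053 ztop [0.0143 0.0202]
```

View pics/sf.png

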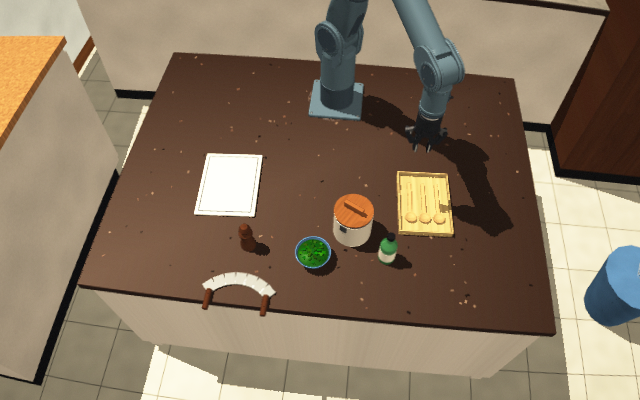

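The picture shows three spoons side by side in the tray, bowls at the far end near (411–440,217). The lid is locked on the keeper at (353,210), the bystanders haven't moved, and the worktop and board are clear. Handing in.

```bash
python3 -c "
from bench import ticket
print(ticket.close_job())"
```

```text
the job is handed in; nothing more can be done
None
```

I handed the job in at 60.8 s: three garlic bulbs are in the keeper with the lid locked, and three spoons lie flat and hollow up in the tray, handles at the robot end; the oil bottle, pepper mill and parsley bowl were not moved. The hand-in returned no verdict.

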